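Set out the sharpening station

ROBOT

A 7-joint arm with a two-finger parallel gripper is mounted at the origin on the work surface. World frame = base frame: x ahead of the robot, y to its left, z up, the work surface at z = 0. Lengths are in m, angles in rad, forces in N, time in s.
With the tool pointing down it reaches from about 0.35 to 0.9 m from the base axis. Payload 19.9 kg.
Tool frame: the origin (TCP) lies at the very end of the fingers, on their centre line; the grasp point (between the pads) lies 19 mm behind it (pinch_z is the distance from the TCP to the grasp point, in m); z points along the fingers, y is the line along which they close (so a half turn about z gives the same grasp; the last joint's range is limited). The gripper opens to 85 mm and grips with 20 to 120 N. Pads are 22 mm wide; open, the fingers measure 114 mm over their backs; the gripper's body (76 mm by 85 mm) begins 54 mm behind the grasp point. The pads swing forward as they close: fully open they stand 13 mm farther back than shut.
Start: joints at [1.23, 0.417, -0.01, 1.614, 0.005, 1.111, -0.053], TCP at [0.184, -0.597, 0.206] pointing down, gripper open.
Joint ranges: [-2.81, 2.81], [-0.39, 2.02], [-1.27, 1.25], [0.06, 2.57], [-1.19, 4.33], [0.19, 2], [-2.82, 2.82]. Speed limits (rad/s): [1.89, 1.89, 2.39, 2.39, 3.01, 3.01, 3.01].

INTERFACE

Orientations are given as a unit quaternion [x, y, z, w].
In Python, from bench import state, snapshot, get_calibration, hand_in, pinch_z gives the robot as it stands.
- The arm moves only by the tool carry_out, never from a script. Its argument "plan" is a list of rows, each a list of 7 numbers: the closure, from -1 (fully open) to 1 (shut), then the shift along the tool's x, y, z in a scale on which 1.0 is 60 cm, then the turn, a rotation vector about the tool's x, y, z in shares of 360 degrees (1.0 is 360 degrees). A call has 1 to 12 rows; each row is the pose to reach, as a shift and turn from the pose commanded when the call began, along the tool's axes at that moment; what a row does not reach only later rows make up. A row lasts 1/12 s, in which the tool goes at most 41.7 mm and 7.16 degrees, less where a joint would pass 70% of its speed; a pose out of reach is approached as far as the arm can. No shift or turn number may pass 1 either way. A call with a gripper value outside its range is refused whole. The fingers move at their own pace and stop on an object; the grip force is fixed at half the most. Time passes only in rows, so rows that repeat a pose let the fingers close. It gives the time, the measured TCP pose, the force, the opening and the grip force at its end, in the units of the state.
- state(): the state, without advancing time (a new reading comes with each control period).
- snapshot(name): name is "side" or "top"; returns the picture (420x560x3 uint8, blue, green, red); there is no depth.
- get_calibration(name): a dict with "fx", "fy", "cx", "cy" (pixels), "k1" (the pictures are not rectified: a ray, as slopes to the right and down, at radius r is drawn at 1 + k1 r^2 times it, then the intrinsics apply), "world_from_camera" (4x4, takes a point from camera to world coordinates). Camera axes: x right, y up, looking along -z (the intrinsics and any distortion apply to the point x, -y, -z); pixel columns grow to the right and rows downward; lengths in m; the calibration is good to about 2 mm. A picture is of the moment at which its call begins. get_calibration takes no time and is no camera call.
- hand_in(): hands the job in; it is judged then, once.
The state is a dict: "time_s": time; "joint_positions": joint angles; "joint_velocities": joint speeds; "joint_torque": joint torques, N m; "position": TCP position; "tool_rot": TCP orientation; "ft_force": force on the tool from outside, world axes, zero at the start; "torque": the same for the moment, N m; "grip_width": opening from 0.0 (shut) to 1.0 (fully open); "grasp_force": force on a finger pad.
Only numpy, scipy, OpenCV 4.12 (cv2) and the standard library are available. Lean on these libraries where they do the work, as an engineer would, in place of code of your own. Each camera call takes 0.05 s, during which the arm holds its last target. There are 200 camera calls.

TASK

Set out the sharpening station: press the red medium stone straight down into the stone holder, keeping hold of it until it sits on the seat and the sprung jaw has closed on its end, and lay the black coarse stone on the mat to its left and the white fine stone to its right (left and right as seen from the robot), both parallel to it, ends level with its ends, with about 40 mm clear between neighbouring stones. Put the small blue dressing stone flat on top of the white stone, in the middle, and stand the water bottle on the mat close behind the holder, in line with it. Let go of everything, do not drop a stone or knock the bottle over, and leave the plane and the red chisel where they are.

Things in the scene. Friction and masses are not known exactly. Their poses are not given: they have to be found in the camera images.
- coarse: Coarse sharpening stone, a charcoal-black rectangular block, 125 x 50 x 25 mm; origin at the centre of its underside, x along its length, y across its 50 mm width, z up (top face at z = 25 mm); lies flat, about 0.36 kg, both ends and faces alike, so a half turn makes no difference
- medium: Medium sharpening stone, a brick-red rectangular block, 125 x 50 x 25 mm; origin at the centre of its underside, x along its length, y across its 50 mm width, z up (top face at z = 25 mm); lies flat, about 0.36 kg, both ends and faces alike, so a half turn makes no difference
- fine: Fine sharpening stone, a white rectangular block, 125 x 50 x 25 mm; origin at the centre of its underside, x along its length, y across its 50 mm width, z up (top face at z = 25 mm); lies flat, about 0.36 kg, both ends and faces alike, so a half turn makes no difference
- dresser: Small blue dressing stone, a block 60 x 26 x 25 mm; origin at the centre of its underside, x along its 60 mm length, y across its 26 mm width, z up (top at 25 mm); about 0.08 kg
- bottle: Closed squat water bottle, pale grey-blue round body 52 mm in diameter up to 68 mm high, shoulder above it and a yellow cap, 96 mm high over all; origin at the centre of its underside, z up; 0.12 to 0.24 kg, stands upright
- holder: Stone holder and the green rubber mat under it, fixed. Origin on the bench below the middle of the seat; x along the holder, away from the robot; y left. Mat 3 mm thick, x -95 to 185, y -135 to 135 mm. Aluminium base plate x -82 to 98, y -30 to 30, top z 11. Dark steel front stop and brass rear jaw, both 44 mm wide, 37 mm high; steel rear housing ends at x 98 (nuts 102). Sides open for fingers
- seat (a point): Middle of the holder's black seat pad, 14 mm above the bench, axes as the holder's; a seated stone's length lies along x. Front stop: upright face at x = -65.5 mm to 5 mm above the seat, then a lead-in leaning 9 mm away, to 23 mm above. A stone lowered level with its origin from x = -5 to +4 mm wedges the jaw back and drops home; let go, it is pushed forward to the stop, origin near x = -3 mm
- jaw (a joint): Brass jaw at the holder's rear, sprung, slides along holder x. 0 m when empty (face at x = 56.5 mm to 5 mm above the seat, then a lead-in leaning 12 mm back, to 23 mm above), grows as it is pushed back, at most 0.013. Spring: 3 N at 0 and 0.4 N more per mm; pressing a stone down past it takes 8 to 20 N. Reads about 0.003 when closed on a stone against the stop, more while the stone is held
- plane: Block plane, a dark iron body 160 x 50 mm, about 55 mm high, with steel blade and brass knobs; origin at the centre of its sole, x along its length. Stands among the things and is to be left alone
- chisel: Chisel with a red handle (118 mm long, 29 mm thick) and a 25 mm wide steel blade, 267 mm long over all, lying across the bench behind the mat; origin on the bench under the joint of handle and blade, x towards the blade tip (handle to -118 mm, tip at +149 mm). To be left alone
There are look-alikes about, which are no part of the job. Several things have the shape of the fine; the one meant has the colours described above.

How it is judged:
On the way:
1. The medium stone is down on the holder's seat with the sprung jaw closed on its end while the fingers still hold it (x of medium in the frame of holder between -0.009 and 0.009 m and y of medium in the frame of holder between -0.008 and 0.008 m and z of medium in the frame of holder between 0.011 and 0.0175 m and value of joint jaw between 0.001 and 0.0125 m and contact force between the fingers and medium above 1 N), for 0.15 s.
At the end, for the whole second after the job is handed in: Medium seated in holder (x -7 to 3 mm, y 8, 4 deg), jaw at 1-6.5 mm. Coarse left, fine right, flat, 75-105 mm from holder centre line, ends level to 14 mm, 8 deg. Dresser on fine, 30 x 13 mm of its middle. Bottle upright 125-178 mm behind holder origin, 18 mm sideways. All released, still (x of medium in the frame of holder between -0.007 and 0.003 m and y of medium in the frame of holder between -0.008 and 0.008 m and z of medium in the frame of holder between 0.011 and 0.0175 m and angle between the x axis of medium and the x axis of holder, either way round below 0.07 rad and value of joint jaw between 0.001 and 0.0065 m and x of coarse in the frame of holder between -0.014 and 0.014 m and y of coarse in the frame of holder between 0.075 and 0.105 m and z of coarse in the frame of holder between 0 and 0.006 m and angle between the x axis of each of coarse, fine and the x axis of holder, either way round below 0.14 rad and x of fine in the frame of holder between -0.014 and 0.014 m and y of fine in the frame of holder between -0.105 and -0.075 m and z of fine in the frame of holder between 0 and 0.006 m and x of dresser in the frame of fine between -0.03 and 0.03 m and y of dresser in the frame of fine between -0.013 and 0.013 m and z of dresser in the frame of fine between 0.022 and 0.028 m and angle between dresser's own z axis and vertical below 0.1 rad and x of bottle in the frame of holder between 0.125 and 0.178 m and y of bottle in the frame of holder between -0.018 and 0.018 m and z of bottle in the frame of holder between 0 and 0.006 m and angle between bottle's own z axis and vertical below 0.08 rad and linear speed of each of coarse, medium, fine, dresser, bottle below 0.02 m/s); the robot touches nothing.
It fails at once if the medium stone is let go over the holder before it is seated and the sprung jaw has closed on it (contact force between the fingers and medium below 0.01 N and horizontal distance between medium and holder below 0.03 m and z of medium in the frame of holder between 0.019 and 0.08 m).
It fails at once if a stone is dropped (falls free from more than about 25 mm) ((contact force between the fingers and coarse below 0.01 N and linear speed of coarse above 0.7 m/s) or (contact force between the fingers and medium below 0.01 N and linear speed of medium above 0.7 m/s) or (contact force between the fingers and fine below 0.01 N and linear speed of fine above 0.7 m/s) or (contact force between the fingers and dresser below 0.01 N and linear speed of dresser above 0.7 m/s)).
It fails at once if the bottle is knocked over (angle between bottle's own z axis and vertical above 0.6 rad).
It fails at once if the block plane is moved more than 20 mm (distance of plane from where it was at the start of the episode above 0.02 m).
It fails at once if the red-handled chisel is moved more than 20 mm (distance of chisel from where it was at the start of the episode above 0.02 m).
It also fails if it takes over 138 s, if anything falls off the work surface, if the arm or the gripper's body presses on something with over 40 N, if the wrist force passes 120 N, or if a joint passes its speed limit or range.

## Working session

There is one attempt and no reset: what is moved stays moved. The work goes in short steps, Python scripts to look and compute and a tool call to move; the robot and the scene stay as the last step left them, time stands still between calls to the robot, and variables do not carry over. Pictures are saved under pics/ and viewed, at most 14 in all, crops included, and the job is handed in when it is done.

Besides the shell and the picture viewer there is one more tool, called after "Call:" by a JSON object that holds its "op" and its "data". carry_out: Moves the arm, as the interface text tells. Its arguments: {"type":"object","properties":{"plan":{"type":"array","items":{"type":"array","items":{"type":"number"}}}},"required":["plan"]}

```bash
mkdir -p pics; ls
python3 - <<'E'
from bench import *
import cv2
for n in("top","side"):
    cv2.imwrite(f"pics/{n}0.png",snapshot(n)); c=get_calibration(n); print(n,c)
s=state(); print(s); print(pinch_z)
E
```

```text
pics
top {'fx': 537.4241495335935, 'fy': 537.4241495335935, 'cx': 289.6554002317297, 'cy': 208.33504352797087, 'k1': -0.07617667314938466, 'world_from_camera': array([[ 0.00993165,  0.99267129, -0.12043702,  0.32771142],
       [-0.9999161 ,  0.00885739, -0.00945171,  0.05854723],
       [-0.00831568,  0.12052078,  0.99267597,  1.72394413],
       [ 0.        ,  0.        ,  0.        ,  1.        ]])}
side {'fx': 444.7368046611629, 'fy': 444.7368046611629, 'cx': 280.0718705636892, 'cy': 215.44891082380164, 'k1': -0.09012065956382662, 'world_from_camera': array([[-0.91636213,  0.25392213, -0.30952223,  0.14372669],
       [-0.40015641, -0.55685476,  0.72786511,  0.95363856],
       [ 0.01246213,  0.79084532,  0.61188918,  0.79201213],
       [ 0.        ,  0.        ,  0.        ,  1.        ]])}
{'time_s': 0.1, 'joint_positions': array([ 1.23052703,  0.41789612, -0.01030318,  1.61411837,  0.00471724,
        1.1107156 , -0.05298943]), 'joint_velocities': array([ 0.00015774, -0.00044899,  0.00087853, -0.0019906 ,  0.00082728,
        0.00068796, -0.00104422]), 'joint_torque': array([-7.03506394e-04, -8.65830874e+01,  6.79182094e-01, -4.35642993e+01,
        1.91097613e-02,  4.87279060e-03, -2.25519597e-05]), 'position': array([ 0.18384689, -0.59698473,  0.20563234]), 'tool_rot': array([ 9.88860729e-01,  1.48842699e-01, -1.32972281e-04, -5.41020043e-04]), 'ft_force': array([-0.24013326, -0.01330551, -1.02707767]), 'torque': array([ 0.01459134,  0.03058971, -0.02143666]), 'grasp_force': 0.0, 'grip_width': 1.0034723505053804}
0.0187
```

View pics/top0.png

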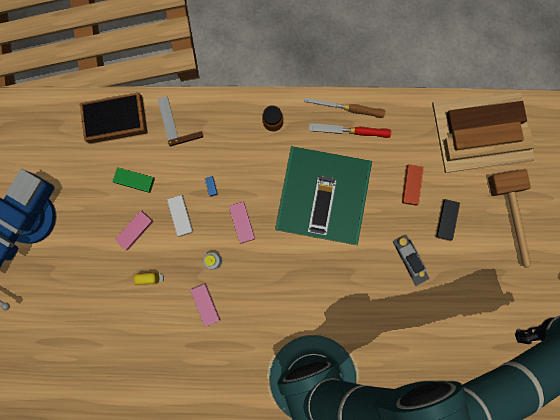

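View pics/side0.png

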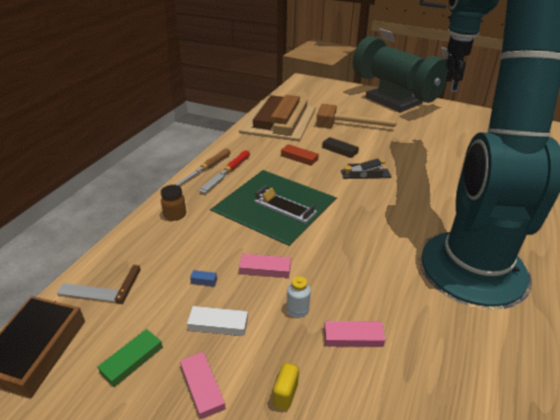

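The top picture shows the candidates:
- **Medium:** brick-red at (413,184).
- **Coarse:** black at (448,220).
- **Fine:** white at (180,215). The pink blocks at (134,230), (242,222) and (205,305) and the green one at (134,180) have the same shape but the wrong colour.
- **Other parts:** dresser is blue at (211,186), bottle has a yellow cap at (211,260), and the holder is on the mat at (322,205). The plane is at (410,260) and the chisel at (350,130).

I'll fit box silhouettes in both views and check the result in one enlarged crop.

```bash
cat > h.py <<'E'
from bench import *
import numpy as np, cv2
from scipy.optimize import minimize
from scipy.spatial.transform import Rotation as R
C={n:get_calibration(n) for n in("top","side")}
def proj(n,P):
    c=C[n];W=np.linalg.inv(c["world_from_camera"]);q=np.asarray(P)@W[:3,:3].T+W[:3,3]
    u=np.c_[q[:,0],-q[:,1]]/-q[:,2:];u=u*(1+c["k1"]*(u**2).sum(1,keepdims=True))
    return u*c["fx"]+[c["cx"],c["cy"]]
def ground(n,px,z):
    f=lambda p:((proj(n,[[p[0],p[1],z]])[0]-px)**2).sum()
    return minimize(f,[.6,0],method="Nelder-Mead",options=dict(xatol=1e-5,fatol=1e-6)).x
def box(p,L,W,H,z0=0,ox=0):
    c,s=np.cos(p[2]),np.sin(p[2]);r=[]
    for z in(z0,z0+H):
        for a,b in((1,1),(1,-1),(-1,-1),(-1,1)):
            x,y=ox+a*L/2,b*W/2;r.append([p[0]+c*x-s*y,p[1]+s*x+c*y,z])
    return np.array(r)
def cyl(p,z0=0):
    t=np.linspace(0,6.28,24);f=lambda r,z:np.c_[p[0]+r*np.cos(t),p[1]+r*np.sin(t),0*t+z0+z]
    return np.r_[f(.026,0),f(.026,.068),f(.014,.096)]
def hull(n,P): return cv2.convexHull(proj(n,P).astype(np.float32))
def mask(img,seed,lo,hi):
    hsv=cv2.cvtColor(img,cv2.COLOR_BGR2HSV);m=cv2.inRange(hsv,np.array(lo),np.array(hi))
    _,l,st,ce=cv2.connectedComponentsWithStats(m,connectivity=4)
    d=np.hypot(*(ce-seed).T)+1e3*(st[:,4]<25);d[0]=1e9;k=d.argmin();return (l==k).astype(np.uint8),ce[k],st[k,4]
def fit(masks,model,p0):
    # masks: {view: mask}; maximise IoU of the projected silhouette, subpixel via shift
    def cost(p):
        s=0
        for n,m in masks.items():
            a=np.zeros((840*2,560*4),np.uint8)if 0 else np.zeros((1680,2240),np.uint8)
            cv2.fillConvexPoly(a,np.int32(np.round((hull(n,model(p))+.5)*4)),1)
            f=cv2.resize(a.astype(np.float32),(560,420),interpolation=cv2.INTER_AREA)
            s+=np.minimum(f,m).sum()/np.maximum(f,m).sum()
        return -s/len(masks)
    p0=np.array(p0,float);sx=np.array([p0]+[p0+np.eye(len(p0))[i]*[.012,.012,.15][i] for i in range(len(p0))])
    r=minimize(cost,p0,method="Nelder-Mead",options=dict(initial_simplex=sx,xatol=2e-4,fatol=1e-4,maxfev=150));return r.x,-r.fun
COL=dict(medium=((0,120,60),(10,255,255)),coarse=((0,0,0),(180,110,75)),fine=((0,0,105),(180,40,255)),dresser=((100,110,40),(125,255,255)),mat=((70,70,20),(90,255,255)))
E
cat > m.py <<'E'
from h import *
I={n:snapshot(n) for n in C}
S=dict(medium=((413,184),(300,155),-1),coarse=((448,220),(341,148),-1),fine=((180,215),(218,320),1),dresser=((211,186),(204,278),1),mat=((325,195),(275,205),0))
big={n:I[n].copy() for n in C}
def draw(P):
    for n in C:cv2.polylines(big[n],[np.int32(hull(n,P))],True,(0,255,255),1)
for k,(a,b,_) in S.items():
    M={}
    for n,s in(("top",a),("side",b)):
        M[n],c,ar=mask(I[n],s,*COL[k]); print(k,n,c.round(),ar)
        if k=="mat":
            cn=max(cv2.findContours(M[n],0,2)[0],key=cv2.contourArea);M[n]=cv2.fillConvexPoly(M[n],cv2.convexHull(cn),1)
    md={"dresser":lambda p:box(p,.06,.026,.025),"mat":lambda p:box(p,.28,.27,.003,0,.045)}.get(k,lambda p:box(p,.125,.05,.025))
    g=ground("top",a,.02);best=max((fit(M,md,[*(g-([.045,0] if k=="mat" else [0,0])),y]) for y in((-.1,) if k=="mat" else (-.8,0,.8,1.57))),key=lambda r:r[1])
    print(k,best[0].round(4),round(best[1],3)); draw(md(best[0]))
g=ground("top",(212,260.5),.096);print("bottle",g);print(ground("side",(299.5,283),.096));draw(cyl(g))
o=np.hstack([cv2.resize(big["top"][100:320,100:480],None,fx=1.05,fy=1.05),]);o=cv2.resize(big["top"][110:310,100:480],(760,400))
cv2.imwrite("pics/fit0.png",o);cv2.imwrite("pics/fits0.png",big["side"])
E
python3 m.py
```

```text
medium top [413. 184.] 597
medium side [299. 154.] 425
medium [ 0.62   -0.3223 -0.1557] 0.868
coarse top [448. 220.] 617
coarse side [340. 147.] 347
coarse [ 0.504  -0.4339 -0.2184] 0.81
fine top [179. 215.] 610
fine side [217. 320.] 1385
fine [0.5121 0.4297 0.3123] 0.914
dresser top [211. 186.] 143
dresser side [203. 275.] 162
dresser [0.607  0.3307 0.2879] 0.608
mat top [324. 193.] 5890
mat side [266. 211.] 788
mat [ 0.5387 -0.0267 -0.1731] 0.677
bottle [0.36409335 0.30749352]
[0.36320734 0.32527825]
```

View pics/fit0.png

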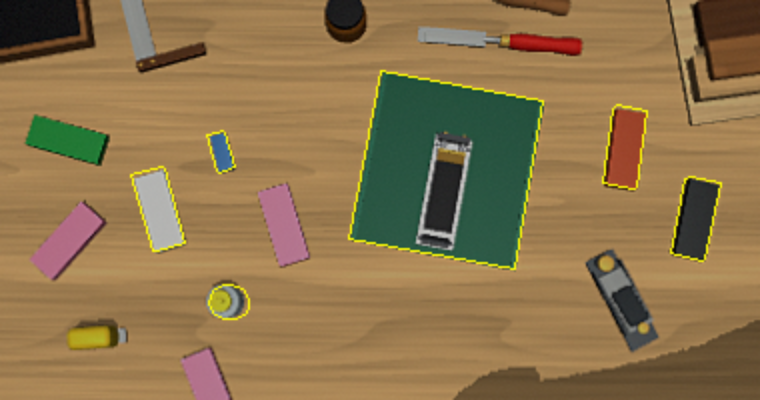

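The overlay crop confirms the targets: red at (413,184), black at (448,220) and white at (180,215), and the top outlines fit. The side masks for the mat and dresser, and the bottle cap pixels, need tightening. I'll refine those once and work out the first reach.

```bash
cat > m2.py <<'E'
from h import *
I={n:snapshot(n) for n in C}
P0=dict(medium=(.62,-.3223,-.1557),coarse=(.504,-.4339,-.2184),fine=(.5121,.4297,.3123),dresser=(.607,.3307,.2879),mat=(.5387,-.0267,-.1731))
big={n:I[n].copy() for n in C}
COL["mat"]=((60,60,10),(95,255,255));COL["dresser"]=((95,80,20),(130,255,255));COL["medium"]=((0,110,25),(12,255,255))
for k,p in P0.items():
    md={"dresser":lambda p:box(p,.06,.026,.025),"mat":lambda p:box(p,.28,.27,.003,0,.045)}.get(k,lambda p:box(p,.125,.05,.025))
    M={}
    for n in C:
        h0=np.int32(hull(n,md(p)));roi=cv2.dilate(cv2.fillConvexPoly(np.zeros((420,560),np.uint8),h0,1),np.ones((9,9)))
        m=cv2.inRange(cv2.cvtColor(I[n],cv2.COLOR_BGR2HSV),np.array(COL[k][0]),np.array(COL[k][1]))*roi
        pts=cv2.findNonZero(cv2.morphologyEx(m,cv2.MORPH_OPEN,np.ones((2,2))));M[n]=cv2.fillConvexPoly(np.zeros((420,560),np.uint8),cv2.convexHull(pts),1)
    for s in(("top",),("side",),("top","side")):
        r=fit({n:M[n] for n in s},md,p);print(k,s,r[0].round(4),round(r[1],3))
    for n in C:cv2.polylines(big[n],[np.int32(np.round(hull(n,md(r[0]))))],True,(0,255,255),1)
    if k=="mat":
        for n in C:cv2.polylines(big[n],[np.int32(np.round(hull(n,box(r[0],.18,.06,.008,.003,.008))))],True,(255,0,255),1)
for px in((209.5,261),):print("bottle top",ground("top",px,.096))
print("bottle side",ground("side",(299.5,282.5),.096))
a=cv2.resize(big["top"][140:260,270:380],(330,360));b=cv2.resize(big["side"][130:340,160:380],(440,420))
cv2.imwrite("pics/fit1.png",np.hstack([cv2.copyMakeBorder(a,0,60,0,0,0),b]))
E
python3 m2.py
```

```text
medium ('top',) [ 0.6144 -0.3238 -0.1524] 0.954
medium ('side',) [ 0.6134 -0.3191 -0.1538] 0.939
medium ('top', 'side') [ 0.6144 -0.3228 -0.1514] 0.931
coarse ('top',) [ 0.5012 -0.4365 -0.2157] 0.937
coarse ('side',) [ 0.5008 -0.4299 -0.243 ] 0.807
coarse ('top', 'side') [ 0.5009 -0.4362 -0.2176] 0.863
fine ('top',) [0.507  0.427  0.3244] 0.948
fine ('side',) [0.51  0.43  0.314] 0.962
fine ('top', 'side') [0.5088 0.4279 0.3111] 0.93
dresser ('top',) [0.6032 0.3276 0.3057] 0.891
dresser ('side',) [0.6068 0.3306 0.2882] 0.698
dresser ('top', 'side') [0.604  0.3279 0.3028] 0.791
mat ('top',) [ 0.5356 -0.03   -0.1757] 0.988
mat ('side',) [ 0.5354 -0.026  -0.1855] 0.945
mat ('top', 'side') [ 0.5354 -0.0287 -0.1747] 0.962
bottle top [0.36249756 0.31505578]
bottle side [0.36374818 0.32391018]
```

View pics/fit1.png

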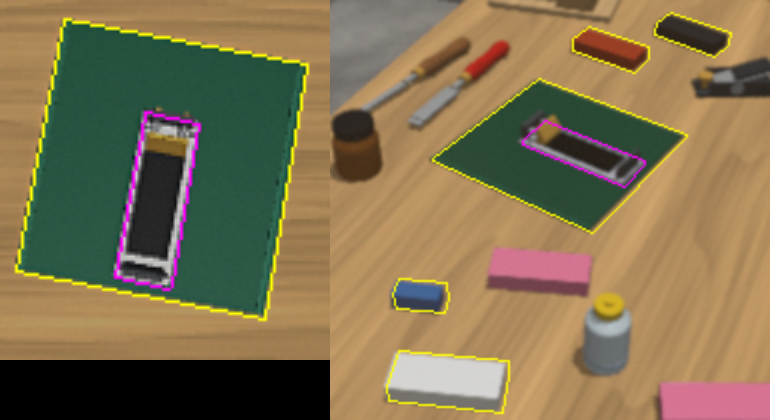

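Both views now fit well. The mat overlay puts the holder at about (0.535, -0.029) with yaw -0.175, and its base plate lines up. Next I reach for the medium stone.

```bash
cat > go.py <<'E'
import sys
from h import *
H=(.535,-.029,-.175)
def toW(hx,hy): c,s=np.cos(H[2]),np.sin(H[2]);return H[0]+c*hx-s*hy,H[1]+s*hx+c*hy
def go(x,y,z,yaw):
    s=state();r=R.from_quat(s["tool_rot"]);p=np.array(s["position"])
    best=None
    for h in(0,np.pi):
        t=R.from_euler("z",yaw+h)*R.from_quat([1,0,0,0]);v=(r.inv()*t).as_rotvec()
        if best is None or abs(v).sum()<abs(best).sum():best=v
    print("shift cm",(r.inv().apply(np.array([x,y,z])-p)*100).round(2),"turn",best.round(3),"| pos",p.round(4),"F",s["ft_force"].round(1),"w",round(s["grip_width"],3),"gf",round(s["grasp_force"],1),"q",s["joint_positions"].round(2),"t",round(s["time_s"],1))
if __name__=="__main__":
    a=sys.argv[1:]
    if a[0]=="h": x,y=toW(float(a[1]),float(a[2]));go(x,y,float(a[3]),H[2]+(float(a[4]) if len(a)>4 else 0))
    else: go(*map(float,a))
E
python3 go.py .614 -.323 .12 -.152
```

```text
shift cm [ 49.17 -13.54   8.6 ] turn [-0.     0.     0.451] | pos [ 0.1839 -0.5972  0.206 ] F [1.  0.5 1. ] w 1.004 gf 0.0 q [ 1.23  0.42 -0.01  1.61  0.    1.11 -0.05] t 0.3
```

The rows are not in the units I measure in: shifts go in shares of 60 cm and turns go in shares of 360 degrees. I convert before sending: 47 cm / 60 = 0.7833, -4.1 cm / 60 = -0.0683, 0.42 rad / 6.2832 = 0.0668.

Call:
{"op": "carry_out", "data": {"plan": [[-1,0.05,-0.0133,0.0083,0,0,0.0048],[-1,0.1167,-0.0317,0.02,0,0,0.0111],[-1,0.1833,-0.05,0.0317,0,0,0.0175],[-1,0.25,-0.0683,0.0433,0,0,0.0239],[-1,0.3167,-0.0867,0.055,0,0,0.0302],[-1,0.3833,-0.105,0.0667,0,0,0.0366],[-1,0.45,-0.1233,0.0783,0,0,0.043],[-1,0.5167,-0.1417,0.09,0,0,0.0493],[-1,0.5833,-0.16,0.1017,0,0,0.0541],[-1,0.65,-0.1783,0.1133,0,0,0.0605],[-1,0.7167,-0.1967,0.125,0,0,0.0668],[-1,0.7833,-0.215,0.1367,0,0,0.0716]]}}

```text
time_s: 1.3
position: [0.593, -0.3366, 0.1246]
tool_rot: [0.997, -0.077, -0.0, 0.0]
ft_force: [0.8, -1.1, 0.6]
grip_width: 1.001
grasp_force: 0.0
```

```bash
python3 go.py .614 -.323 .1 -.152
```

```text
shift cm [ 1.87 -1.67  2.46] turn [ 0.     0.    -0.001] | pos [ 0.593  -0.3366  0.1246] F [ 0.8 -1.1  0.6] w 1.001 gf 0.0 q [ 0.51  0.6  -0.05  1.53  0.03  1.02 -1.28] t 1.3
```

Converted, 2.4 cm / 60 = 0.04, 2.1 cm / 60 = 0.035.

Call:
{"op": "carry_out", "data": {"plan": [[-1,0.0167,-0.0083,0.02,0,0,0],[-1,0.035,-0.0133,0.04,0,0,0],[-1,0.035,-0.0133,0.04,0,0,0],[-1,0.035,-0.0133,0.04,0,0,0],[-1,0.035,-0.0133,0.04,0,0,0]]}}

```text
time_s: 1.72
position: [0.6128, -0.3341, 0.1015]
tool_rot: [0.997, -0.076, 0.0, 0.0]
ft_force: [-0.1, -0.2, 0.3]
grip_width: 1.0
grasp_force: 0.0
```

```bash
python3 go.py .614 -.323 .005 -.152
```

```text
shift cm [-0.05 -1.12  9.65] turn [ 0. -0. -0.] | pos [ 0.6128 -0.3341  0.1015] F [-0.1 -0.2  0.3] w 1.0 gf 0.0 q [ 0.49  0.65 -0.05  1.5   0.04  1.   -1.29] t 1.7
```

Converted, 5.5 cm / 60 = 0.0917, 4 cm / 60 = 0.0667.

Call:
{"op": "carry_out", "data": {"plan": [[-1,0,-0.01,0.0333,0,0,0],[-1,0,-0.0183,0.0667,0,0,0],[-1,0,-0.0183,0.0917,0,0,0],[-1,0,-0.0183,0.0917,0,0,0],[-1,0,-0.0183,0.0917,0,0,0]]}}

```text
time_s: 2.13
position: [0.6145, -0.3232, 0.0461]
tool_rot: [0.997, -0.076, -0.0, 0.0]
ft_force: [1.0, -0.2, 1.0]
grip_width: 0.999
grasp_force: 0.0
```

```bash
python3 go.py .614 -.323 .005 -.152
```

```text
shift cm [-0.05 -0.01  4.11] turn [ 0.     0.001 -0.   ] | pos [ 0.6145 -0.3232  0.0461] F [ 1.  -0.2  1. ] w 0.999 gf 0.0 q [ 0.47  0.71 -0.05  1.53  0.04  0.9  -1.31] t 2.1
```

Now descend and close.

Converted, 4 cm / 60 = 0.0667, 3 cm / 60 = 0.05.

Call:
{"op": "carry_out", "data": {"plan": [[-1,0,0,0.025,0,0,0],[-1,0,0,0.05,0,0,0],[-1,0,0,0.0667,0,0,0],[-1,0,0,0.0667,0,0,0],[-0.3,0,0,0.0667,0,0,0],[0.3,0,0,0.0667,0,0,0],[1,0,0,0.0667,0,0,0],[1,0,0,0.0667,0,0,0],[1,0,0,0.0667,0,0,0],[1,0,0,0.0667,0,0,0],[1,0,0,0.0667,0,0,0],[1,0,0,0.0667,0,0,0]]}}

```text
time_s: 3.13
position: [0.6151, -0.3224, 0.006]
tool_rot: [0.997, -0.076, 0.0, -0.0]
ft_force: [-0.5, -0.1, -0.5]
grip_width: 0.003
grasp_force: 0.0
```

```bash
python3 go.py .614 -.323 .105 -.152
```

```text
shift cm [-0.1   0.08 -9.9 ] turn [-0.    -0.     0.001] | pos [ 0.6151 -0.3224  0.006 ] F [-0.5 -0.1 -0.5] w 0.003 gf 0.0 q [ 0.47  0.76 -0.05  1.55  0.04  0.84 -1.32] t 3.1
```

The fingers shut on nothing, so I need to look.

Run:
```python
from h import *
a=snapshot("top");b=snapshot("side")
p=np.array([.6151,-.3224,.006]);print(proj("top",[p]),proj("side",[p]))
cv2.imwrite("pics/c1.png",np.hstack([cv2.resize(a[140:260,360:480],(400,400)),cv2.resize(b[90:210,240:360],(400,400))]))
```

```text
[[412.34667281 185.26112879]] [[299.72580929 155.90683796]]
```

View pics/c1.png

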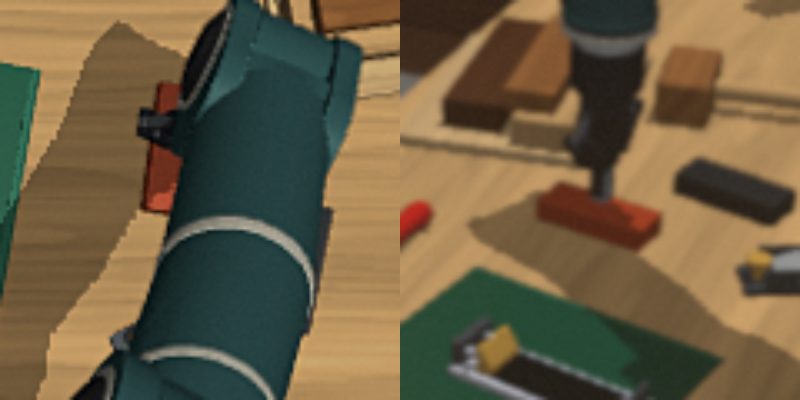

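Run:
```python
from h import *
b=cv2.imread("pics/side0.png");t=cv2.imread("pics/top0.png")
for z in(0,.02,.04): print(proj("side",[[.184,-.597,.2056+z]]),proj("top",[[.184,-.597,.2056+z]]),proj("side",[[.6151,-.3224,.006+z]]))
s2=snapshot("side")
a=cv2.resize(b[30:110,420:500],(400,400),interpolation=cv2.INTER_CUBIC);q=proj("side",[[.184,-.597,.2056]])[0];cv2.circle(a,tuple(np.int32((q-[420,30]+.5)*5)),4,(0,255,255),-1)
c=cv2.resize(s2[110:170,270:330],(400,400),interpolation=cv2.INTER_CUBIC);q=proj("side",[[.6151,-.3224,.006]])[0];cv2.circle(c,tuple(np.int32((q-[270,110]+.5)*400/60)),4,(0,255,255),-1)
cv2.imwrite("pics/c2.png",np.hstack([a,c]))
```

```text
[[447.51875998  96.33409402]] [[526.50811504 326.09035979]] [[299.72580929 155.90683796]]
[[448.81736503  90.83277286]] [[529.54811203 326.76395887]] [[299.94758076 150.90390776]]
[[450.12915474  85.25488991]] [[532.66714334 327.45464211]] [[300.17228542 145.82563638]]
```

View pics/c2.png

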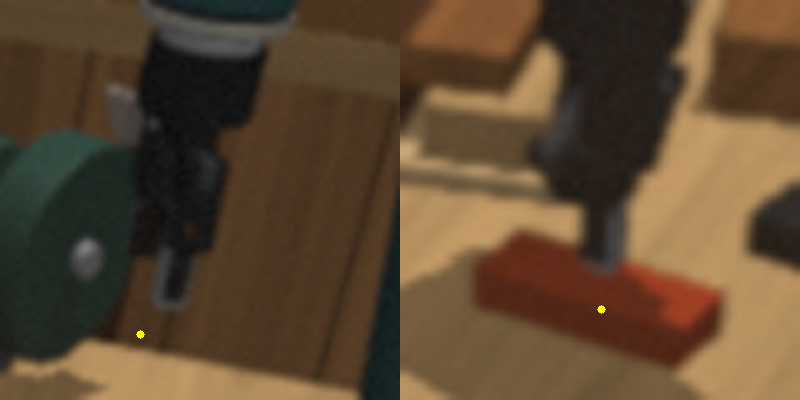

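The picture shows the shut fingertips at about px (300.7,150.5), on top of the red stone. That means the real tip is about 20 mm above the reported TCP. I'll touch the stone top (known 25 mm) gently to measure this exactly.

Call:
{"op": "carry_out", "data": {"plan": [[1,0,0,0.0017,0,0,0],[1,0,0,0.0017,0,0,0],[1,0,0,0.0033,0,0,0],[1,0,0,0.0033,0,0,0]]}}

```text
time_s: 3.62
position: [0.615, -0.3223, 0.0037]
tool_rot: [0.997, -0.076, -0.0, -0.0]
ft_force: [0.1, 0.3, -0.4]
grip_width: -0.002
grasp_force: 0.0
```

Converted, 0.2 cm / 60 = 0.0033, 0.1 cm / 60 = 0.0017.

Call:
{"op": "carry_out", "data": {"plan": [[1,0,0,0.0017,0,0,0],[1,0,0,0.0017,0,0,0],[1,0,0,0.0033,0,0,0],[1,0,0,0.0033,0,0,0]]}}

```text
time_s: 3.95
position: [0.615, -0.3223, 0.0017]
tool_rot: [0.997, -0.076, -0.0, -0.0]
ft_force: [0.3, 1.0, -0.2]
grip_width: -0.004
grasp_force: 0.0
```

Converted, 0.2 cm / 60 = 0.0033, 0.1 cm / 60 = 0.0017.

Call:
{"op": "carry_out", "data": {"plan": [[1,0,0,0.0017,0,0,0],[1,0,0,0.0017,0,0,0],[1,0,0,0.0033,0,0,0],[1,0,0,0.0033,0,0,0]]}}

```text
time_s: 4.28
position: [0.6152, -0.3224, 0.0001]
tool_rot: [0.997, -0.076, 0.0, -0.0]
ft_force: [-0.9, -0.6, 2.7]
grip_width: -0.002
grasp_force: 1.4
```

Call:
{"op": "carry_out", "data": {"plan": [[1,0,0,0.0017,0,0,0],[1,0,0,0.0017,0,0,0],[1,0,0,0.0033,0,0,0],[1,0,0,0.0033,0,0,0]]}}

```text
time_s: 4.62
position: [0.6153, -0.3225, -0.0001]
tool_rot: [0.997, -0.076, 0.0, 0.0]
ft_force: [-12.9, 5.4, 30.9]
grip_width: -0.005
grasp_force: 15.3
```

Contact came at reported z of about 0.000, where the true height is 0.025. So true z = reported z + 25 mm. I'll back off, open and regrasp deeper.

Converted, -2.2 cm / 60 = -0.0367, -1 cm / 60 = -0.0167.

Call:
{"op": "carry_out", "data": {"plan": [[1,0,0,-0.0167,0,0,0],[1,0,0,-0.0367,0,0,0],[-1,0,0,-0.0367,0,0,0],[-1,0,0,-0.0367,0,0,0],[-1,0,0,-0.0367,0,0,0],[-1,0,0,-0.0367,0,0,0],[-1,0,0,-0.0367,0,0,0],[-1,0,0,-0.0367,0,0,0],[-1,0,0,-0.0367,0,0,0]]}}

```text
time_s: 5.37
position: [0.6149, -0.3223, 0.0196]
tool_rot: [0.997, -0.076, -0.0, -0.0]
ft_force: [-0.3, -0.3, 0.3]
grip_width: 0.975
grasp_force: 0.0
```

```bash
sed -i 's/p=np.array(s\["position"\])/p=np.array(s["position"])+[0,0,.025]/' go.py; python3 go.py .614 -.323 .006 -.152
```

```text
shift cm [-0.08  0.08  3.86] turn [-0.     0.001  0.001] | pos [ 0.6149 -0.3223  0.0446] F [-0.3 -0.3  0.3] w 0.975 gf 0.0 q [ 0.47  0.74 -0.05  1.54  0.04  0.86 -1.32] t 5.4
```

Converted, 3.8 cm / 60 = 0.0633, 3 cm / 60 = 0.05.

Call:
{"op": "carry_out", "data": {"plan": [[-1,0,0,0.025,0,0,0],[-1,0,0,0.05,0,0,0],[-1,0,0,0.0633,0,0,0],[-1,0,0,0.0633,0,0,0],[0,0,0,0.0633,0,0,0],[1,0,0,0.0633,0,0,0],[1,0,0,0.0633,0,0,0],[1,0,0,0.0633,0,0,0],[1,0,0,0.0633,0,0,0],[1,0,0,0.0633,0,0,0],[1,0,0,0.0633,0,0,0]]}}

```text
time_s: 6.28
position: [0.6157, -0.3225, -0.0171]
tool_rot: [0.997, -0.075, 0.001, 0.0]
ft_force: [-0.2, 1.6, 5.6]
grip_width: 0.565
grasp_force: 63.4
```

```bash
python3 go.py h -.0005 0 .12
```

```text
shift cm [-12.43 -27.8  -11.23] turn [ 0.    -0.001  0.024] | pos [ 0.6157 -0.3225  0.0079] F [-0.2  1.6  5.6] w 0.565 gf 63.4 q [ 0.47  0.79 -0.05  1.55  0.05  0.8  -1.32] t 6.3
```

Gripped: the opening is 48 mm and the pad force is 63 N. Next I lift and carry it over the holder.

Converted, -27.8 cm / 60 = -0.4633, -11.2 cm / 60 = -0.1867, 0.02 rad / 6.2832 = 0.0032.

Call:
{"op": "carry_out", "data": {"plan": [[1,0,0,-0.0333,0,0,0],[1,0,0,-0.0833,0,0,0],[1,-0.0083,-0.0167,-0.1333,0,0,0],[1,-0.025,-0.0583,-0.1667,0,0,0.0016],[1,-0.05,-0.1117,-0.1867,0,0,0.0016],[1,-0.0767,-0.17,-0.1867,0,0,0.0016],[1,-0.1033,-0.23,-0.1867,0,0,0.0032],[1,-0.13,-0.29,-0.1867,0,0,0.0032],[1,-0.1567,-0.35,-0.1867,0,0,0.0032],[1,-0.1833,-0.4067,-0.1867,0,0,0.0032],[1,-0.2017,-0.45,-0.1867,0,0,0.0032],[1,-0.2067,-0.4633,-0.1867,0,0,0.0032]]}}

```text
time_s: 7.28
position: [0.5331, -0.024, 0.0943]
tool_rot: [0.997, -0.083, -0.0, -0.001]
ft_force: [0.1, 0.1, -3.4]
grip_width: 0.567
grasp_force: 63.6
```

Call:
{"op": "carry_out", "data": {"plan": [[1,0,0,0,0,0,0],[1,0,0,0,0,0,0],[1,0,0,0,0,0,0]]}}

```text
time_s: 7.53
position: [0.5346, -0.0302, 0.094]
tool_rot: [0.996, -0.086, 0.0, 0.0]
ft_force: [0.2, -0.3, -4.0]
grip_width: 0.57
grasp_force: 63.6
```

```bash
python3 go.py h .0008 0 .075
```

```text
shift cm [ 0.1  -0.12  4.4 ] turn [ 0.    -0.     0.002] | pos [ 0.5346 -0.0302  0.119 ] F [ 0.2 -0.3 -4. ] w 0.57 gf 63.6 q [ 0.09  0.4  -0.11  1.93  0.06  0.81 -1.8 ] t 7.5
```

Call:
{"op": "carry_out", "data": {"plan": [[1,0.0017,-0.0017,0.025,0,0,0],[1,0.0017,-0.0017,0.05,0,0,0],[1,0.0017,-0.0017,0.075,0,0,0],[1,0.0017,-0.0017,0.1,0,0,0],[1,0.0017,-0.0017,0.1,0,0,0],[1,0.0017,-0.0017,0.1,0,0,0],[1,0.0017,-0.0017,0.1,0,0,0]]}}

```text
time_s: 8.12
position: [0.5361, -0.0288, 0.0346]
tool_rot: [0.996, -0.086, 0.0, 0.0]
ft_force: [-0.1, -0.8, -2.0]
grip_width: 0.565
grasp_force: 63.5
```

```bash
python3 go.py h .0008 0 .022
python3 - <<'E'
from h import *
from go import H
s=state();p=s["position"];zb=p[2]+.0171;I={n:snapshot(n) for n in C}
out=[]
for n in C:
    m=cv2.inRange(cv2.cvtColor(I[n],cv2.COLOR_BGR2HSV),np.array((0,110,25)),np.array((12,255,255)))
    md=lambda q:box(q,.125,.05,.025,zb)
    roi=cv2.dilate(cv2.fillConvexPoly(np.zeros((420,560),np.uint8),np.int32(hull(n,md([p[0],p[1],-.17]))),1),np.ones((9,9)))
    M=cv2.fillConvexPoly(np.zeros((420,560),np.uint8),cv2.convexHull(cv2.findNonZero(cv2.morphologyEx(m*roi,cv2.MORPH_OPEN,np.ones((2,2))))),1)
    r=fit({n:M},md,[p[0],p[1],-.17]);print(n,zb,p[:2],r[0].round(4),round(r[1],3))
    for P,c in((md(r[0]),(0,255,255)),(box(H,.18,.06,.008,.003,.008),(255,0,255))):cv2.polylines(I[n],[np.int32(np.round(hull(n,P)))],True,c,1)
cv2.imwrite("pics/c3.png",np.hstack([cv2.resize(I["top"][150:250,280:380],(400,400)),cv2.resize(I["side"][150:250,230:330],(400,400))]))
E
```

```text
shift cm [-0.02  0.04  3.76] turn [ 0.    -0.001  0.003] | pos [ 0.5361 -0.0288  0.0596] F [-0.1 -0.8 -2. ] w 0.565 gf 63.5 q [ 0.08  0.5  -0.1   1.96  0.07  0.69 -1.81] t 8.1Traceback (most recent call last):
  File "<stdin>", line 9, in <module>
cv2.error: OpenCV(4.12.0) /io/opencv/modules/imgproc/src/convhull.cpp:143: error: (-215:Assertion failed) total >= 0 && (depth == CV_32F || depth == CV_32S) in function 'convexHull'
```

The top view is blocked by the arm, so I use the side view only.

```bash
cat > held.py <<'E'
from h import *
from go import H
import sys
s=state();p=s["position"];zb=p[2]+.0171;n="side";I=snapshot(n)
md=lambda q:box(q,.125,.05,.025,zb)
m=cv2.inRange(cv2.cvtColor(I,cv2.COLOR_BGR2HSV),np.array((0,110,25)),np.array((12,255,255)))
roi=cv2.dilate(cv2.fillConvexPoly(np.zeros((420,560),np.uint8),np.int32(hull(n,md([p[0],p[1],-.17]))),1),np.ones((13,13)))
pts=cv2.findNonZero(cv2.morphologyEx(m*roi,cv2.MORPH_OPEN,np.ones((2,2))))
if pts is not None:
    M=cv2.fillConvexPoly(np.zeros((420,560),np.uint8),cv2.convexHull(pts),1)
    r=fit({n:M},md,[p[0],p[1],-.17]);print(zb,p[:2],r[0].round(4),round(r[1],3));cv2.polylines(I,[np.int32(np.round(hull(n,md(r[0]))))],True,(0,255,255),1)
cv2.polylines(I,[np.int32(np.round(hull(n,box(H,.18,.06,.008,.003,.008))))],True,(255,0,255),1)
cv2.imwrite(sys.argv[1],cv2.resize(I[140:250,220:340],(720,600)))
E
python3 held.py pics/c3.png
```

```text
0.05197695968348262 [ 0.53621507 -0.02844968] [ 0.5359 -0.0276 -0.1756] 0.917
```

View pics/c3.png

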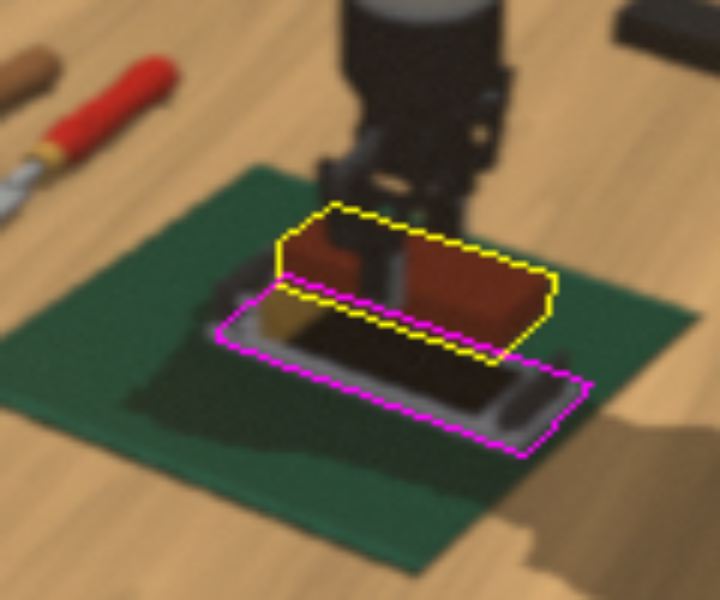

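The side fit puts the held stone (yellow) about 1 mm from the holder axes and level with it. I'll lower it slowly.

Converted, 2.6 cm / 60 = 0.0433, 2.3 cm / 60 = 0.0383.

Call:
{"op": "carry_out", "data": {"plan": [[1,0,0,0.0067,0,0,0],[1,-0.0017,0,0.0133,0,0,0],[1,-0.0017,0,0.02,0,0,0],[1,-0.0017,0,0.0267,0,0,0],[1,-0.0017,0,0.0333,0,0,0],[1,-0.0017,0,0.0383,0,0,0],[1,-0.0017,0,0.0433,0,0,0],[1,-0.0017,0,0.0433,0,0,0],[1,-0.0017,0,0.0433,0,0,0]]}}

```text
time_s: 9.02
position: [0.5345, -0.0279, 0.0078]
tool_rot: [0.996, -0.086, -0.0, -0.0]
ft_force: [0.1, -0.2, -3.6]
grip_width: 0.567
grasp_force: 63.6
```

Converted, 0.8 cm / 60 = 0.0133, 0.6 cm / 60 = 0.01.

Call:
{"op": "carry_out", "data": {"plan": [[1,0,0,0.0033,0,0,0],[1,0,0,0.0067,0,0,0],[1,0,0,0.01,0,0,0],[1,0,0,0.0133,0,0,0],[1,0,0,0.0133,0,0,0]]}}

```text
time_s: 9.43
position: [0.5345, -0.0279, -0.0003]
tool_rot: [0.996, -0.086, -0.0, -0.0]
ft_force: [0.9, 0.4, -3.4]
grip_width: 0.568
grasp_force: 64.2
```

Converted, 0.6 cm / 60 = 0.01, 0.4 cm / 60 = 0.0067.

Call:
{"op": "carry_out", "data": {"plan": [[1,0,0,0.0033,0,0,0],[1,0,0,0.0067,0,0,0],[1,0,0,0.01,0,0,0],[1,0,0,0.01,0,0,0]]}}

```text
time_s: 9.77
position: [0.5351, -0.028, -0.0038]
tool_rot: [0.996, -0.085, 0.001, 0.0]
ft_force: [-22.0, -0.8, 57.4]
grip_width: 0.566
grasp_force: 72.6
```

Converted, 0.4 cm / 60 = 0.0067, 0.2 cm / 60 = 0.0033.

Call:
{"op": "carry_out", "data": {"plan": [[1,0,0,0.0033,0,0,0],[1,0,0,0.0067,0,0,0],[1,0,0,0.0067,0,0,0]]}}

```text
time_s: 10.02
position: [0.5378, -0.0284, -0.0069]
tool_rot: [0.996, -0.086, 0.003, 0.0]
ft_force: [-10.0, -3.0, 57.1]
grip_width: 0.57
grasp_force: 80.5
```

```bash
python3 held.py pics/c4.png
```

```text
0.010224637488495118 [ 0.53779034 -0.02837848] [ 0.5352 -0.0317 -0.1943] 0.908
```

View pics/c4.png

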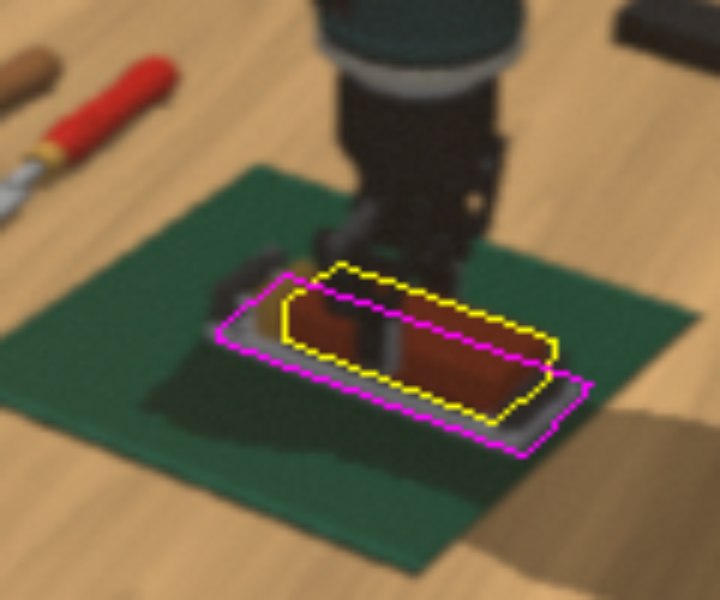

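Run:
```python
from h import *
n="side";I=snapshot(n);p=state()["position"]
m=cv2.inRange(cv2.cvtColor(I,cv2.COLOR_BGR2HSV),np.array((0,130,25)),np.array((9,255,255)))
roi=cv2.dilate(cv2.fillConvexPoly(np.zeros((420,560),np.uint8),np.int32(hull(n,box([p[0],p[1],-.17],.125,.05,.025,.014))),1),np.ones((7,7)))
pts=cv2.findNonZero(cv2.morphologyEx(m*roi,cv2.MORPH_OPEN,np.ones((2,2))))
M=cv2.fillConvexPoly(np.zeros((420,560),np.uint8),cv2.convexHull(pts),1)
Hs=np.array([.5354,-.027,-.175]);c,s=np.cos(Hs[2]),np.sin(Hs[2])
for z in(.010,.014,.018,.022,.026,.03):
    r=fit({n:M},lambda q:box([q[0],q[1],-.175],.125,.05,.025,z),p[:2]);d=r[0][:2]-Hs[:2]
    print(z,"hx",round(c*d[0]+s*d[1],4),"hy",round(-s*d[0]+c*d[1],4),round(r[1],3))
print(state()["ft_force"].round(1))
```

```text
0.01 hx -0.0007 hy -0.0045 0.885
0.014 hx -0.0031 hy 0.0001 0.881
0.018 hx -0.0042 hy 0.0045 0.878
0.022 hx -0.0068 hy 0.0091 0.872
0.026 hx -0.0098 hy 0.0131 0.865
0.03 hx -0.0152 hy 0.0184 0.86
[-9.8 -3.  58.5]
```

At z = 14 mm the fit gives hx = -3.1 mm and hy = 0.1 mm, which is the seated pose. I'll relieve the press while still holding, then check again.

Converted, -0.3 cm / 60 = -0.005, -0.2 cm / 60 = -0.0033.

Call:
{"op": "carry_out", "data": {"plan": [[1,0,0,-0.0017,0,0,0],[1,0,0,-0.0033,0,0,0],[1,0,0,-0.005,0,0,0],[1,0,0,-0.005,0,0,0],[1,0,0,-0.005,0,0,0]]}}

```text
time_s: 10.53
position: [0.5376, -0.0284, -0.0064]
tool_rot: [0.996, -0.086, 0.003, -0.0]
ft_force: [12.6, -2.4, -5.8]
grip_width: 0.571
grasp_force: 72.4
```

```bash
python3 held.py pics/c5.png; python3 go.py h .0008 0 .02
```

```text
0.010704691868285422 [ 0.53756914 -0.02842882] [ 0.5344 -0.0312 -0.1956] 0.906
shift cm [-0.17  0.1  -0.14] turn [-0.001 -0.006  0.003] | pos [ 0.5376 -0.0284  0.0186] F [12.1 -3.2 -6.2] w 0.566 gf 72.4 q [ 0.07  0.57 -0.09  1.97  0.09  0.6  -1.82] t 10.6
```

View pics/c5.png

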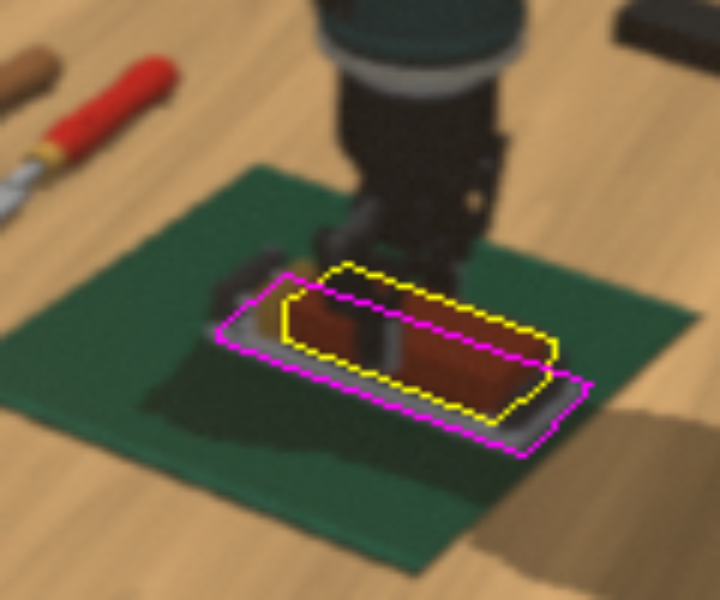

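The stone didn't move when I relieved the press, and the fit (y held by the pads) gives z of about 13.5 mm, so it is seated. I release it and rise.

Converted, -11 cm / 60 = -0.1833, -8 cm / 60 = -0.1333.

Call:
{"op": "carry_out", "data": {"plan": [[-1,0,0,0,0,0,0],[-1,0,0,0,0,0,0],[-1,0,0,0,0,0,0],[-1,0,0,0,0,0,0],[-1,0,0,0,0,0,0],[-1,0,0,0,0,0,0],[-1,0,0,-0.0333,0,0,0],[-1,0,0,-0.0833,0,0,0],[-1,0,0,-0.1333,0,0,0],[-1,0,0,-0.1833,0,0,0],[-1,0,0,-0.1833,0,0,0]]}}

```text
time_s: 11.5
position: [0.5372, -0.0279, 0.1082]
tool_rot: [0.996, -0.086, 0.004, -0.0]
ft_force: [1.1, -0.0, 0.7]
grip_width: 0.997
grasp_force: 0.0
```

```bash
python3 go.py .501 -.436 .12 -.217
```

```text
shift cm [ 3.38 40.83  1.3 ] turn [-0.001 -0.007  0.046] | pos [ 0.5372 -0.0279  0.1332] F [ 1.1 -0.   0.7] w 0.997 gf 0.0 q [ 0.09  0.38 -0.11  1.92  0.06  0.83 -1.8 ] t 11.5
```

Converted, 40.8 cm / 60 = 0.68, 1.3 cm / 60 = 0.0217, 0.046 rad / 6.2832 = 0.0073.

Call:
{"op": "carry_out", "data": {"plan": [[-1,0.0033,0.0333,0,0,0,0],[-1,0.0083,0.1,0,0,-0.0011,0.0016],[-1,0.0133,0.1667,0,0,-0.0011,0.0016],[-1,0.0183,0.2333,0,0,-0.0011,0.0032],[-1,0.0233,0.3,0.005,0,-0.0011,0.0032],[-1,0.0283,0.3667,0.0083,0,-0.0011,0.0048],[-1,0.0333,0.4333,0.0133,0,-0.0011,0.0048],[-1,0.04,0.5,0.0167,0,-0.0011,0.0064],[-1,0.045,0.5667,0.0217,0,-0.0011,0.0064],[-1,0.0517,0.625,0.0217,0,-0.0011,0.0073],[-1,0.0567,0.6667,0.0217,0,-0.0011,0.0073],[-1,0.0567,0.68,0.0217,0,-0.0011,0.0073]]}}

```text
time_s: 12.5
position: [0.4967, -0.4403, 0.0895]
tool_rot: [0.994, -0.111, -0.004, 0.0]
ft_force: [0.1, -0.2, -0.1]
grip_width: 1.001
grasp_force: 0.0
```

Converted, 5 cm / 60 = 0.0833, 4 cm / 60 = 0.0667.

Call:
{"op": "carry_out", "data": {"plan": [[-1,0,0,0.0333,0,0,0],[-1,0,0,0.0667,0,0,0],[-1,0,0,0.0833,0,0,0],[-1,0,0,0.0833,0,0,0],[-1,0,0,0.0833,0,0,0]]}}

```text
time_s: 12.92
position: [0.4983, -0.4352, 0.04]
tool_rot: [0.994, -0.108, -0.004, -0.001]
ft_force: [0.0, 0.1, 0.3]
grip_width: 1.004
grasp_force: 0.0
```

```bash
python3 go.py .501 -.436 .007 -.217
```

```text
shift cm [0.32 0.03 5.79] turn [-0.     0.008  0.   ] | pos [ 0.4983 -0.4352  0.065 ] F [0.  0.1 0.3] w 1.004 gf 0.0 q [ 0.67  0.67  0.01  1.63 -0.    0.86 -1.12] t 12.9
```

Converted, 5.6 cm / 60 = 0.0933, 4.5 cm / 60 = 0.075, 0.008 rad / 6.2832 = 0.0013.

Call:
{"op": "carry_out", "data": {"plan": [[-1,0.0033,0,0.025,0,0.0013,0],[-1,0.005,0,0.05,0,0.0013,0],[-1,0.005,0,0.075,0,0.0013,0],[-1,0.005,0,0.0933,0,0.0013,0],[-1,0.005,0,0.0933,0,0.0013,0],[-1,0.005,0,0.0933,0,0.0013,0],[1,0.005,0,0.0933,0,0.0013,0],[1,0.005,0,0.0933,0,0.0013,0],[1,0.005,0,0.0933,0,0.0013,0],[1,0.005,0,0.0933,0,0.0013,0],[1,0.005,0,0.0933,0,0.0013,0],[1,0.005,0,0.0933,0,0.0013,0]]}}

```text
time_s: 13.92
position: [0.5014, -0.4362, -0.015]
tool_rot: [0.994, -0.108, 0.001, 0.0]
ft_force: [-1.3, 4.0, 8.9]
grip_width: 0.57
grasp_force: 62.6
```

```bash
python3 go.py h 0 .09 .12; python3 go.py .5 -.436 .11 -.217
```

```text
shift cm [ -5.84 -49.48 -11.03] turn [ 0.    -0.002 -0.042] | pos [ 0.5014 -0.4362  0.01  ] F [-1.3  4.   8.9] w 0.57 gf 62.6 q [ 0.67  0.74  0.    1.64 -0.    0.76 -1.12] t 13.9
shift cm [ -0.12   0.01 -10.  ] turn [ 0.    -0.002  0.   ] | pos [ 0.5014 -0.4362  0.01  ] F [-1.3  4.   8.9] w 0.57 gf 62.6 q [ 0.67  0.74  0.    1.64 -0.    0.76 -1.12] t 13.9
```

Converted, -38 cm / 60 = -0.6333, -34 cm / 60 = -0.5667, -0.01 rad / 6.2832 = -0.0016.

Call:
{"op": "carry_out", "data": {"plan": [[1,0,0,-0.0417,0,0,0],[1,0,-0.0083,-0.1,0,0,0],[1,0,-0.0417,-0.15,0,0,0],[1,-0.01,-0.1,-0.1833,0,0,0],[1,-0.0183,-0.1667,-0.1833,0,0,0],[1,-0.0283,-0.2333,-0.1833,0,0,-0.0016],[1,-0.0367,-0.3,-0.1833,0,0,-0.0016],[1,-0.045,-0.3667,-0.1833,0,0,-0.0032],[1,-0.0533,-0.4333,-0.1833,0,0,-0.0032],[1,-0.06,-0.5,-0.1833,0,0,-0.0048],[1,-0.0683,-0.5667,-0.1833,0,0,-0.0048],[1,-0.0767,-0.6333,-0.1833,0,0,-0.0064]]}}

```text
time_s: 14.92
position: [0.5374, -0.0534, 0.0942]
tool_rot: [0.996, -0.089, 0.001, 0.0]
ft_force: [1.4, 1.0, -3.2]
grip_width: 0.568
grasp_force: 64.6
```

Converted, -11.5 cm / 60 = -0.1917, -10.5 cm / 60 = -0.175.

Call:
{"op": "carry_out", "data": {"plan": [[1,-0.0083,-0.0633,0,0,0,0],[1,-0.015,-0.125,0,0,0,0],[1,-0.02,-0.175,0,0,0,0],[1,-0.02,-0.1917,0,0,0,0],[1,-0.02,-0.1917,0,0,0,0],[1,-0.02,-0.1917,0,0,0,0],[1,-0.02,-0.1917,0,0,0,0]]}}

```text
time_s: 15.5
position: [0.546, 0.0586, 0.0938]
tool_rot: [0.996, -0.089, 0.0, 0.0]
ft_force: [0.2, -0.7, -3.8]
grip_width: 0.57
grasp_force: 64.6
```

```bash
python3 go.py h -.001 .091 .055
```

```text
shift cm [ 0.33 -0.29  6.38] turn [ 0.001 -0.001 -0.004] | pos [0.546  0.0586 0.1188] F [ 0.2 -0.7 -3.8] w 0.57 gf 64.6 q [-0.07  0.42 -0.12  1.9   0.07  0.82 -1.97] t 15.5
```

Converted, 9.8 cm / 60 = 0.1633, 9 cm / 60 = 0.15.

Call:
{"op": "carry_out", "data": {"plan": [[1,0.0033,-0.0033,0.025,0,0,0],[1,0.005,-0.005,0.0583,0,0,0],[1,0.005,-0.005,0.0917,0,0,0],[1,0.005,-0.005,0.125,0,0,0],[1,0.005,-0.005,0.15,0,0,0],[1,0.005,-0.005,0.1633,0,0,0],[1,0.005,-0.005,0.1633,0,0,0],[1,0.005,-0.005,0.1633,0,0,0]]}}

```text
time_s: 16.17
position: [0.5498, 0.0618, -0.0039]
tool_rot: [0.996, -0.089, 0.0, 0.0]
ft_force: [0.5, 0.5, -3.3]
grip_width: 0.572
grasp_force: 64.5
```

Converted, 0.6 cm / 60 = 0.01, 0.4 cm / 60 = 0.0067.

Call:
{"op": "carry_out", "data": {"plan": [[1,0,0,0.0033,0,0,0],[1,0,0,0.0067,0,0,0],[1,0,0,0.01,0,0,0],[1,0,0,0.01,0,0,0]]}}

```text
time_s: 16.5
position: [0.5497, 0.0625, -0.0102]
tool_rot: [0.996, -0.089, 0.001, 0.0]
ft_force: [-0.7, 0.3, -3.6]
grip_width: 0.565
grasp_force: 64.5
```

```bash
python3 go.py h -.001 .091 .013
```

```text
shift cm [0.05 0.16 0.18] turn [ 0.    -0.001 -0.002] | pos [0.5497 0.0625 0.0148] F [-0.7  0.3 -3.6] w 0.565 gf 64.5 q [-0.09  0.59 -0.1   1.93  0.1   0.62 -2.  ] t 16.5
```

Converted, 0.3 cm / 60 = 0.005, 0.2 cm / 60 = 0.0033.

Call:
{"op": "carry_out", "data": {"plan": [[1,0,0.0017,0.0033,0,0,0],[1,0,0.0017,0.005,0,0,0],[1,0,0.0017,0.005,0,0,0]]}}

```text
time_s: 16.75
position: [0.5498, 0.0617, -0.0121]
tool_rot: [0.996, -0.088, 0.001, 0.0]
ft_force: [-9.3, -0.6, 22.0]
grip_width: 0.569
grasp_force: 67.4
```

Converted, 0.2 cm / 60 = 0.0033, 0.1 cm / 60 = 0.0017.

Call:
{"op": "carry_out", "data": {"plan": [[1,0,0,0.0017,0,0,0],[1,0,0,0.0033,0,0,0],[1,0,0,0.0033,0,0,0]]}}

```text
time_s: 17.0
position: [0.5498, 0.0617, -0.0123]
tool_rot: [0.996, -0.088, 0.001, 0.0]
ft_force: [-25.0, -3.0, 65.9]
grip_width: 0.564
grasp_force: 72.4
```

It touches the mat exactly where predicted. I ease off, release and rise.

Converted, -11 cm / 60 = -0.1833, -9 cm / 60 = -0.15.

Call:
{"op": "carry_out", "data": {"plan": [[1,0,0,-0.005,0,0,0],[1,0,0,-0.005,0,0,0],[-1,0,0,-0.005,0,0,0],[-1,0,0,-0.005,0,0,0],[-1,0,0,-0.005,0,0,0],[-1,0,0,-0.005,0,0,0],[-1,0,0,-0.005,0,0,0],[-1,0,0,-0.005,0,0,0],[-1,0,0,-0.05,0,0,0],[-1,0,0,-0.1,0,0,0],[-1,0,0,-0.15,0,0,0],[-1,0,0,-0.1833,0,0,0]]}}

```text
time_s: 18.0
position: [0.55, 0.0617, 0.0973]
tool_rot: [0.996, -0.088, 0.001, -0.0]
ft_force: [0.2, 0.6, 0.6]
grip_width: 0.996
grasp_force: 0.0
```

```bash
python3 go.py .5088 .428 .12 .315
```

```text
shift cm [-10.52 -35.33   0.22] turn [ 0.    -0.003 -0.492] | pos [0.55   0.0617 0.1223] F [0.2 0.6 0.6] w 0.996 gf 0.0 q [-0.07  0.42 -0.12  1.89  0.07  0.83 -1.97] t 18.0
```

Converted, -35.3 cm / 60 = -0.5883, -33 cm / 60 = -0.55, -0.49 rad / 6.2832 = -0.078.

Call:
{"op": "carry_out", "data": {"plan": [[-1,-0.0083,-0.0333,0,0,0,-0.0032],[-1,-0.025,-0.0917,0,0,0,-0.0095],[-1,-0.0417,-0.15,0,0,0,-0.0175],[-1,-0.06,-0.2083,0,0,0,-0.0255],[-1,-0.0783,-0.2667,0,0,0,-0.0334],[-1,-0.0967,-0.325,0,0,0,-0.0414],[-1,-0.115,-0.3833,0,0,0,-0.0493],[-1,-0.1317,-0.4417,0,0,0,-0.0573],[-1,-0.1483,-0.5,0,0,0,-0.0653],[-1,-0.1633,-0.55,0,0,0,-0.0732],[-1,-0.175,-0.5883,0,0,0,-0.078],[-1,-0.175,-0.5883,0,0,0,-0.078]]}}

```text
time_s: 19.0
position: [0.5056, 0.4332, 0.0944]
tool_rot: [0.987, 0.16, -0.0, -0.001]
ft_force: [0.0, 0.6, -0.7]
grip_width: 0.999
grasp_force: 0.0
```

Converted, 5.5 cm / 60 = 0.0917, 4 cm / 60 = 0.0667.

Call:
{"op": "carry_out", "data": {"plan": [[-1,0,0,0.0333,0,0,0],[-1,0,0,0.0667,0,0,0],[-1,0,0,0.0917,0,0,0],[-1,0,0,0.0917,0,0,0],[-1,0,0,0.0917,0,0,0],[-1,0,0,0.0917,0,0,0]]}}

```text
time_s: 19.5
position: [0.5087, 0.4278, 0.0405]
tool_rot: [0.988, 0.156, 0.001, -0.0]
ft_force: [0.2, -0.6, 0.3]
grip_width: 0.998
grasp_force: 0.0
```

```bash
python3 go.py .5088 .428 .008 .315
```

```text
shift cm [ 0.   -0.02  5.75] turn [ 0.    -0.002 -0.002] | pos [0.5087 0.4278 0.0655] F [ 0.2 -0.6  0.3] w 0.998 gf 0.0 q [-0.56  0.68 -0.27  1.62  0.22  0.87 -2.17] t 19.5
```

Converted, 5.6 cm / 60 = 0.0933, 4.5 cm / 60 = 0.075.

Call:
{"op": "carry_out", "data": {"plan": [[-1,0,0,0.025,0,0,0],[-1,0,0,0.05,0,0,0],[-1,0,0,0.075,0,0,0],[-1,0,0,0.0933,0,0,0],[-1,0,0,0.0933,0,0,0],[1,0,0,0.0933,0,0,0],[1,0,0,0.0933,0,0,0],[1,0,0,0.0933,0,0,0],[1,0,0,0.0933,0,0,0],[1,0,0,0.0933,0,0,0],[1,0,0,0.0933,0,0,0],[1,0,0,0.0933,0,0,0]]}}

```text
time_s: 20.5
position: [0.5088, 0.4281, -0.0152]
tool_rot: [0.988, 0.156, 0.001, -0.0]
ft_force: [-1.4, 0.2, 5.5]
grip_width: 0.565
grasp_force: 63.4
```

```bash
python3 go.py h 0 -.091 .12
```

```text
shift cm [-15.82  52.34 -11.07] turn [-0.001 -0.002  0.488] | pos [0.5088 0.4281 0.0098] F [-1.4  0.2  5.5] w 0.565 gf 63.4 q [-0.57  0.76 -0.25  1.63  0.24  0.78 -2.19] t 20.5
```

Converted, 36.4 cm / 60 = 0.6067, 32.6 cm / 60 = 0.5433, 0.25 rad / 6.2832 = 0.0398.

Call:
{"op": "carry_out", "data": {"plan": [[1,0,0,-0.0417,0,0,0],[1,0,0.0083,-0.1,0,0,0],[1,-0.01,0.0417,-0.15,0,0,0.0032],[1,-0.03,0.1,-0.1833,0,0,0.008],[1,-0.05,0.1633,-0.1833,0,0,0.0159],[1,-0.0683,0.2267,-0.1833,0,0,0.0239],[1,-0.0883,0.29,-0.1833,0,0,0.0318],[1,-0.1067,0.3533,-0.1833,0,0,0.0398],[1,-0.1267,0.4167,-0.1833,0,0,0.0477],[1,-0.145,0.48,-0.1833,0,0,0.0557],[1,-0.165,0.5433,-0.1833,0,0,0.0637],[1,-0.1833,0.6067,-0.1833,0,0,0.0716]]}}

```text
time_s: 21.5
position: [0.5152, 0.0455, 0.0942]
tool_rot: [0.998, -0.07, 0.001, 0.0]
ft_force: [1.3, 0.3, -3.9]
grip_width: 0.569
grasp_force: 64.0
```

```bash
python3 go.py h 0 -.091 .12
```

```text
shift cm [ 2.68 16.19 -0.07] turn [ 0.    -0.002  0.035] | pos [0.5152 0.0455 0.1192] F [ 1.3  0.3 -3.9] w 0.569 gf 64.0 q [-0.04  0.37 -0.13  1.98  0.07  0.8  -1.92] t 21.5
```

Converted, 15.6 cm / 60 = 0.26, 14.2 cm / 60 = 0.2367, 0.035 rad / 6.2832 = 0.0056.

Call:
{"op": "carry_out", "data": {"plan": [[1,0.01,0.06,0,0,0,0.0016],[1,0.02,0.1233,0,0,0,0.0032],[1,0.0317,0.1833,0,0,0,0.0048],[1,0.04,0.2367,0,0,0,0.0056],[1,0.0433,0.26,0,0,0,0.0056],[1,0.0433,0.26,0,0,0,0.0056],[1,0.0433,0.26,0,0,0,0.0056],[1,0.0433,0.26,0,0,0,0.0056]]}}

```text
time_s: 22.17
position: [0.52, -0.1099, 0.094]
tool_rot: [0.996, -0.086, 0.001, -0.0]
ft_force: [-0.3, 0.1, -3.4]
grip_width: 0.566
grasp_force: 64.0
```

```bash
python3 go.py h 0 -.091 .013
```

```text
shift cm [ 0.05  0.88 10.6 ] turn [-0.    -0.001  0.004] | pos [ 0.52   -0.1099  0.119 ] F [-0.3  0.1 -3.4] w 0.566 gf 64.0 q [ 0.21  0.39 -0.07  1.94  0.04  0.81 -1.63] t 22.2
```

Converted, 10.3 cm / 60 = 0.1717, 10 cm / 60 = 0.1667.

Call:
{"op": "carry_out", "data": {"plan": [[1,0,0.0083,0.0083,0,0,0],[1,0,0.015,0.0333,0,0,0],[1,0,0.015,0.0667,0,0,0],[1,0,0.015,0.1,0,0,0],[1,0,0.015,0.1333,0,0,0],[1,0,0.015,0.155,0,0,0],[1,0,0.015,0.1667,0,0,0],[1,0,0.015,0.1717,0,0,0],[1,0,0.015,0.1717,0,0,0],[1,0,0.015,0.1717,0,0,0]]}}

```text
time_s: 23.0
position: [0.519, -0.1195, -0.0086]
tool_rot: [0.996, -0.086, 0.001, 0.0]
ft_force: [0.1, 0.2, -3.3]
grip_width: 0.569
grasp_force: 63.9
```

```bash
python3 go.py h 0 -.091 .013
```

```text
shift cm [-0.   -0.09  0.34] turn [ 0.    -0.002  0.003] | pos [ 0.519  -0.1195  0.0164] F [ 0.1  0.2 -3.3] w 0.569 gf 63.9 q [ 0.22  0.56 -0.06  1.98  0.06  0.6  -1.62] t 23.0
```

Lower the last 3 to 4 mm, release, and rise.

Converted, 0.4 cm / 60 = 0.0067, 0.35 cm / 60 = 0.0058.

Call:
{"op": "carry_out", "data": {"plan": [[1,0,-0.0017,0.0033,0,0,0],[1,0,-0.0017,0.0058,0,0,0],[1,0,-0.0017,0.0067,0,0,0],[1,0,-0.0017,0.0067,0,0,0]]}}

```text
time_s: 23.33
position: [0.5193, -0.1185, -0.0123]
tool_rot: [0.996, -0.086, 0.001, 0.0]
ft_force: [-3.6, 2.3, 10.9]
grip_width: 0.569
grasp_force: 65.6
```

Call:
{"op": "carry_out", "data": {"plan": [[1,0,0,-0.0017,0,0,0],[-1,0,0,-0.0017,0,0,0],[-1,0,0,-0.0017,0,0,0],[-1,0,0,-0.0017,0,0,0],[-1,0,0,-0.0017,0,0,0],[-1,0,0,-0.0017,0,0,0],[-1,0,0,-0.0017,0,0,0],[-1,0,0,-0.05,0,0,0],[-1,0,0,-0.1,0,0,0],[-1,0,0,-0.15,0,0,0],[-1,0,0,-0.1917,0,0,0],[-1,0,0,-0.1917,0,0,0]]}}

```text
time_s: 24.33
position: [0.521, -0.1191, 0.1064]
tool_rot: [0.996, -0.086, 0.004, 0.0]
ft_force: [0.8, 0.1, 0.6]
grip_width: 0.997
grasp_force: 0.0
```

```bash
python3 go.py .604 .328 .12 .302
```

```text
shift cm [  0.51 -45.47   1.13] turn [ 0.002 -0.007 -0.474] | pos [ 0.521  -0.1191  0.1314] F [0.8 0.1 0.6] w 0.997 gf 0.0 q [ 0.23  0.38 -0.07  1.93  0.04  0.83 -1.61] t 24.3
```

Converted, -45.4 cm / 60 = -0.7567, -42 cm / 60 = -0.7, -0.47 rad / 6.2832 = -0.0748.

Call:
{"op": "carry_out", "data": {"plan": [[-1,0,-0.0333,0,0,0,-0.0032],[-1,0,-0.1,0,0,0,-0.0095],[-1,0.0017,-0.1667,0,0,0,-0.0159],[-1,0.0017,-0.2333,0,0,0,-0.0223],[-1,0.0033,-0.3,0,0,0,-0.0286],[-1,0.0033,-0.3667,0,0,0,-0.035],[-1,0.005,-0.4333,0,0,0,-0.043],[-1,0.005,-0.5,0.005,0,0,-0.0493],[-1,0.0067,-0.5667,0.01,0,0,-0.0573],[-1,0.0067,-0.6333,0.0133,0,0,-0.0637],[-1,0.0083,-0.7,0.0167,0,0,-0.07],[-0.3,0.0083,-0.7567,0.0183,0,0,-0.0748]]}}

```text
time_s: 25.33
position: [0.601, 0.3306, 0.0899]
tool_rot: [0.989, 0.15, 0.0, 0.0]
ft_force: [-0.6, -0.8, 0.4]
grip_width: 0.883
grasp_force: 0.0
```

Converted, 5 cm / 60 = 0.0833, 3 cm / 60 = 0.05.

Call:
{"op": "carry_out", "data": {"plan": [[-0.3,0,0,0.0167,0,0,0],[-0.3,0,0,0.05,0,0,0],[-0.3,0,0,0.0833,0,0,0],[-0.3,0,0,0.0833,0,0,0],[-0.3,0,0,0.0833,0,0,0],[-0.3,0,0,0.0833,0,0,0]]}}

```text
time_s: 25.83
position: [0.6018, 0.3279, 0.0416]
tool_rot: [0.989, 0.148, 0.001, 0.0]
ft_force: [0.3, 0.3, 0.5]
grip_width: 0.65
grasp_force: 0.0
```

```bash
python3 go.py .604 .328 .008 .302
```

```text
shift cm [0.2  0.05 5.86] turn [ 0.    -0.002 -0.004] | pos [0.6018 0.3279 0.0666] F [0.3 0.3 0.5] w 0.65 gf 0.0 q [-0.38  0.71 -0.24  1.56  0.2   0.9  -1.96] t 25.8
```

Call:
{"op": "carry_out", "data": {"plan": [[-0.3,0.0017,0,0.025,0,0,0],[-0.3,0.0033,0,0.05,0,0,0],[-0.3,0.0033,0,0.075,0,0,0],[-0.3,0.0033,0,0.0933,0,0,0],[-0.3,0.0033,0,0.0933,0,0,0],[1,0.0033,0,0.0933,0,0,0],[1,0.0033,0,0.0933,0,0,0],[1,0.0033,0,0.0933,0,0,0],[1,0.0033,0,0.0933,0,0,0],[1,0.0033,0,0.0933,0,0,0],[1,0.0033,0,0.0933,0,0,0],[1,0.0033,0,0.0933,0,0,0]]}}

```text
time_s: 26.83
position: [0.6039, 0.3287, -0.0143]
tool_rot: [0.989, 0.148, 0.001, -0.0]
ft_force: [-0.1, -0.8, 7.5]
grip_width: 0.288
grasp_force: 60.1
```

Run:
```python
# where did the stones end up? (arm is clear of the mat)
from h import *
from go import H,go,toW
I=snapshot("top");J=snapshot("side")
c,s=np.cos(H[2]),np.sin(H[2])
big=I.copy()
for k,(hx,hy),z,col in(("medium",(-.003,0),.014,((0,110,25),(12,255,255))),("coarse",(0,.091),.003,((0,0,0),(180,110,60))),("fine",(0,-.091),.003,((0,0,105),(180,40,255)))):
    x,y=toW(hx,hy);md=lambda q:box(q,.125,.05,.025,z)
    roi=cv2.dilate(cv2.fillConvexPoly(np.zeros((420,560),np.uint8),np.int32(hull("top",md([x,y,H[2]]))),1),np.ones((7,7)))
    m=cv2.inRange(cv2.cvtColor(I,cv2.COLOR_BGR2HSV),np.array(col[0]),np.array(col[1]))*roi
    pts=cv2.findNonZero(cv2.morphologyEx(m,cv2.MORPH_OPEN,np.ones((2,2))))
    if pts is None: print(k,"none");continue
    r=fit({"top":cv2.fillConvexPoly(0*roi,cv2.convexHull(pts),1)},md,[x,y,H[2]]);d=r[0][:2]-H[:2]
    print(k,"hx",round(c*d[0]+s*d[1],4),"hy",round(-s*d[0]+c*d[1],4),"dyaw",round(r[0][2]-H[2],3),round(r[1],3))
x,y=toW(0,-.091);go(x,y,.12,H[2])
cv2.imwrite("pics/c6.png",np.hstack([cv2.resize(I[130:260,260:390],(400,400)),cv2.resize(J[140:260,210:330],(400,400))]))
```

```text
medium hx -0.0023 hy -0.0035 dyaw -0.0 0.951
coarse hx -0.0016 hy 0.089 dyaw -0.022 0.863
fine hx 0.0007 hy -0.0965 dyaw 0.007 0.954
shift cm [-21.2   40.28 -10.97] turn [-0.    -0.002  0.473] | pos [0.6039 0.3287 0.0107] F [-0.7 -1.3  6.2] w 0.288 gf 60.1 q [-0.39  0.79 -0.23  1.57  0.22  0.81 -1.98] t 26.9
```

View pics/c6.png

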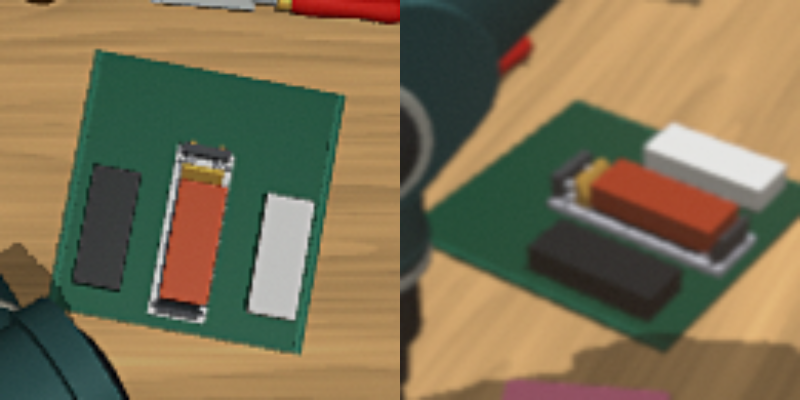

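The picture shows red seated between stop and jaw, with black to its left and white to its right, all parallel. Next the dresser goes onto the white stone.

Converted, 33.6 cm / 60 = 0.56, 30.2 cm / 60 = 0.5033, 0.46 rad / 6.2832 = 0.0732.

Call:
{"op": "carry_out", "data": {"plan": [[1,0,0,-0.0417,0,0,0],[1,-0.005,0.0083,-0.1,0,0,0],[1,-0.025,0.045,-0.15,0,0,0.0032],[1,-0.055,0.1033,-0.1833,0,0,0.0095],[1,-0.085,0.1617,-0.1833,0,0,0.0175],[1,-0.115,0.22,-0.1833,0,0,0.0255],[1,-0.145,0.2767,-0.1833,0,0,0.0334],[1,-0.175,0.3333,-0.1833,0,0,0.0414],[1,-0.205,0.39,-0.1833,0,0,0.0493],[1,-0.235,0.4467,-0.1833,0,0,0.0573],[1,-0.265,0.5033,-0.1833,0,0,0.0653],[1,-0.295,0.56,-0.1833,0,0,0.0732]]}}

```text
time_s: 27.93
position: [0.5321, -0.0465, 0.0952]
tool_rot: [0.997, -0.082, 0.001, 0.0]
ft_force: [1.4, -0.3, -1.2]
grip_width: 0.29
grasp_force: 59.3
```

Converted, 5 cm / 60 = 0.0833, 3 cm / 60 = 0.05, 0.01 rad / 6.2832 = 0.0016.

Call:
{"op": "carry_out", "data": {"plan": [[1,0.0283,0.05,0,0,0,0.0016],[1,0.0283,0.0833,0,0,0,0.0016],[1,0.0283,0.0833,0,0,0,0.0016],[1,0.0283,0.0833,0,0,0,0.0016],[1,0.0283,0.0833,0,0,0,0.0016]]}}

```text
time_s: 28.35
position: [0.5414, -0.096, 0.0949]
tool_rot: [0.996, -0.086, 0.001, -0.0]
ft_force: [0.5, 0.2, -0.4]
grip_width: 0.288
grasp_force: 59.3
```

```bash
python3 go.py h 0 -.093 .039
```

```text
shift cm [-1.81  2.81  8.09] turn [-0.    -0.001  0.003] | pos [ 0.5414 -0.096   0.1199] F [ 0.5  0.2 -0.4] w 0.288 gf 59.3 q [ 0.19  0.42 -0.09  1.9   0.05  0.82 -1.67] t 28.4
```

Converted, 7.7 cm / 60 = 0.1283, 7.2 cm / 60 = 0.12.

Call:
{"op": "carry_out", "data": {"plan": [[1,-0.015,0.0233,0,0,0,0],[1,-0.03,0.0467,0.0083,0,0,0],[1,-0.03,0.0467,0.0333,0,0,0],[1,-0.03,0.0467,0.0667,0,0,0],[1,-0.03,0.0467,0.1,0,0,0],[1,-0.03,0.0467,0.12,0,0,0],[1,-0.03,0.0467,0.1283,0,0,0],[1,-0.03,0.0467,0.1283,0,0,0],[1,-0.03,0.0467,0.1283,0,0,0]]}}

```text
time_s: 29.1
position: [0.5193, -0.121, 0.0183]
tool_rot: [0.996, -0.086, 0.001, 0.0]
ft_force: [0.5, 0.2, -1.1]
grip_width: 0.29
grasp_force: 59.3
```

Converted, 0.4 cm / 60 = 0.0067, 0.2 cm / 60 = 0.0033.

Call:
{"op": "carry_out", "data": {"plan": [[1,0,0,0.0033,0,0,0],[1,0,0,0.0067,0,0,0],[1,0,0,0.0067,0,0,0]]}}

```text
time_s: 29.35
position: [0.5191, -0.1214, 0.014]
tool_rot: [0.996, -0.086, 0.001, 0.0]
ft_force: [-0.1, -0.5, -0.5]
grip_width: 0.286
grasp_force: 59.3
```

```bash
python3 go.py h 0 -.093 .039
```

```text
shift cm [-0.04 -0.07  0.  ] turn [ 0.    -0.001  0.003] | pos [ 0.5191 -0.1214  0.039 ] F [-0.1 -0.5 -0.5] w 0.286 gf 59.3 q [ 0.23  0.52 -0.07  1.98  0.06  0.64 -1.62] t 29.4
```

Converted, 0.1 cm / 60 = 0.0017.

Call:
{"op": "carry_out", "data": {"plan": [[1,0,0,0.0017,0,0,0],[1,0,0,0.0017,0,0,0]]}}

```text
time_s: 29.52
position: [0.5192, -0.1214, 0.0136]
tool_rot: [0.996, -0.086, 0.001, 0.0]
ft_force: [-5.0, 1.4, 13.0]
grip_width: 0.289
grasp_force: 60.9
```

Converted, -12 cm / 60 = -0.2, -10 cm / 60 = -0.1667.

Call:
{"op": "carry_out", "data": {"plan": [[1,0,0,0.0008,0,0,0],[0.4,0,0,0.0008,0,0,0],[0,0,0,0.0008,0,0,0],[0,0,0,0.0008,0,0,0],[0,0,0,0.0008,0,0,0],[0,0,0,0.0008,0,0,0],[0,0,0,-0.0333,0,0,0],[0,0,0,-0.075,0,0,0],[0,0,0,-0.125,0,0,0],[-1,0,0,-0.1667,0,0,0],[-1,0,0,-0.2,0,0,0],[-1,0,0,-0.2,0,0,0]]}}

```text
time_s: 30.52
position: [0.5207, -0.1217, 0.1367]
tool_rot: [0.996, -0.086, 0.003, 0.0]
ft_force: [1.6, -0.9, 0.2]
grip_width: 0.903
grasp_force: 0.0
```

Run:
```python
from h import *
I={n:snapshot(n) for n in C}
M={}
for n,c,rc in(("top",(211,261),12),("side",(299,300),30)):
    hsv=cv2.cvtColor(I[n],cv2.COLOR_BGR2HSV);x0,y0=c[0]-rc,c[1]-rc;w=2*rc
    roi=np.zeros((420,560),np.uint8);roi[y0:y0+w,x0:x0+w]=1
    m=(cv2.inRange(hsv,np.array((85,15,60)),np.array((125,255,255)))|cv2.inRange(hsv,np.array((22,150,80)),np.array((35,255,255))))*roi
    pts=cv2.findNonZero(cv2.morphologyEx(m,cv2.MORPH_OPEN,np.ones((2,2))));M[n]=cv2.fillConvexPoly(0*roi,cv2.convexHull(pts),1)
for s in(("top",),("side",),("top","side")):print(s,*fit({n:M[n] for n in s},cyl,(.363,.32)))
print(state()["position"])
```

```text
('top',) [0.36309084 0.31223716] 0.7693012356758118
('side',) [0.36640965 0.31368197] 0.8082221746444702
('top', 'side') [0.36375293 0.31290055] 0.7897906303405762
[ 0.51904106 -0.12140805  0.13318124]
```

```bash
python3 go.py .364 .314 .16 .3
```

```text
shift cm [-22.74 -40.24  -0.24] turn [ 0.001 -0.002 -0.472] | pos [ 0.519  -0.1214  0.1582] F [ 0.  -0.4 -0.1] w 1.001 gf 0.0 q [ 0.24  0.34 -0.09  1.91  0.04  0.89 -1.6 ] t 30.6
```

Converted, -40.2 cm / 60 = -0.67, -38 cm / 60 = -0.6333, -0.24 rad / 6.2832 = -0.0382.

Call:
{"op": "carry_out", "data": {"plan": [[-1,-0.025,-0.045,0,0,0,-0.0048],[-1,-0.0583,-0.1033,0,0,0,-0.0111],[-1,-0.0917,-0.1617,0,0,0,-0.0175],[-1,-0.125,-0.22,0,0,0,-0.0239],[-1,-0.1583,-0.28,0,0,0,-0.0318],[-1,-0.1917,-0.34,0,0,0,-0.0382],[-1,-0.225,-0.4,0,0,0,-0.0446],[-1,-0.2583,-0.4583,0,0,0,-0.0509],[-1,-0.2917,-0.5167,0,0,0,-0.0589],[-1,-0.325,-0.575,0,0,0,-0.0653],[-1,-0.3567,-0.6333,0,0,0,-0.0716],[-1,-0.3783,-0.67,0,0,0,-0.0748]]}}

```text
time_s: 31.62
position: [0.3617, 0.3168, 0.1316]
tool_rot: [0.989, 0.151, -0.0, -0.0]
ft_force: [-0.6, -0.5, -0.5]
grip_width: 1.002
grasp_force: 0.0
```

Call:
{"op": "carry_out", "data": {"plan": [[-1,0,0,0,0,0,0],[-1,0,0,0,0,0,0],[-1,0,0,0,0,0,0],[-1,0,0,0,0,0,0],[-1,0,0,0,0,0,0]]}}

```text
time_s: 32.03
position: [0.3645, 0.3126, 0.1323]
tool_rot: [0.989, 0.147, 0.0, 0.0]
ft_force: [-0.3, -0.1, -0.1]
grip_width: 1.001
grasp_force: 0.0
```

```bash
python3 go.py .364 .314 .033 .3
```

```text
shift cm [-1.000e-02 -1.600e-01  1.243e+01] turn [ 0.001 -0.    -0.004] | pos [0.3645 0.3126 0.1573] F [-0.3 -0.1 -0.1] w 1.001 gf 0.0 q [-0.4   0.28 -0.43  2.02  0.15  0.87 -2.19] t 32.0
```

Converted, 12.4 cm / 60 = 0.2067, 11.5 cm / 60 = 0.1917.

Call:
{"op": "carry_out", "data": {"plan": [[-1,0,-0.0017,0.0333,0,0,0],[-1,0,-0.0017,0.0667,0,0,0],[-1,0,-0.0017,0.1,0,0,0],[-1,0,-0.0017,0.1333,0,0,0],[-1,0,-0.0017,0.1667,0,0,0],[-1,0,-0.0017,0.1917,0,0,0],[-1,0,-0.0017,0.2067,0,0,0],[-1,0,-0.0017,0.2067,0,0,0],[-1,0,-0.0017,0.2067,0,0,0]]}}

```text
time_s: 32.78
position: [0.364, 0.3143, 0.0087]
tool_rot: [0.989, 0.148, 0.0, 0.0]
ft_force: [-0.2, 0.2, 0.2]
grip_width: 1.001
grasp_force: 0.0
```

Call:
{"op": "carry_out", "data": {"plan": [[-0.4,0,0,0,0,0,0],[0,0,0,0,0,0,0],[0.3,0,0,0,0,0,0],[0.6,0,0,0,0,0,0],[1,0,0,0,0,0,0],[1,0,0,0,0,0,0],[1,0,0,0,0,0,0],[1,0,0,0,0,0,0],[1,0,0,0,0,0,0]]}}

```text
time_s: 33.53
position: [0.3644, 0.3149, 0.0097]
tool_rot: [0.989, 0.148, 0.001, 0.0]
ft_force: [-3.7, -3.8, 18.2]
grip_width: 0.589
grasp_force: 59.4
```

```bash
python3 go.py h .148 0 .14
```

```text
shift cm [ 19.43  44.62 -10.47] turn [-0.    -0.002  0.473] | pos [0.3644 0.3149 0.0347] F [-3.7 -3.8 18.2] w 0.589 gf 59.4 q [-0.48  0.49 -0.36  2.09  0.3   0.6  -2.31] t 33.5
```

Converted, 29.3 cm / 60 = 0.4883, -10.5 cm / 60 = -0.175, 0.32 rad / 6.2832 = 0.0509.

Call:
{"op": "carry_out", "data": {"plan": [[1,0,0,-0.0333,0,0,0],[1,0,0,-0.0833,0,0,0],[1,0,0,-0.1333,0,0,0],[1,0.0117,0.0267,-0.1667,0,0,0.0016],[1,0.0333,0.08,-0.175,0,0,0.0064],[1,0.0583,0.1383,-0.175,0,0,0.0127],[1,0.0833,0.1967,-0.175,0,0,0.0191],[1,0.1083,0.255,-0.175,0,0,0.0255],[1,0.1333,0.3133,-0.175,0,0,0.0318],[1,0.16,0.3717,-0.175,0,0,0.0382],[1,0.1867,0.43,-0.175,0,0,0.0446],[1,0.2133,0.4883,-0.175,0,0,0.0509]]}}

```text
time_s: 34.53
position: [0.5731, 0.0703, 0.1143]
tool_rot: [1.0, -0.012, 0.001, 0.0]
ft_force: [0.6, 0.6, -1.1]
grip_width: 0.592
grasp_force: 63.0
```

```bash
python3 go.py h .146 -.002 .14
```

```text
shift cm [10.84 12.41 -0.05] turn [ 0.    -0.001  0.151] | pos [0.5731 0.0703 0.1393] F [ 0.6  0.6 -1.1] w 0.592 gf 63.0 q [ 0.01  0.45 -0.23  1.81  0.13  0.9  -1.88] t 34.5
```

Converted, 11.8 cm / 60 = 0.1967, 11 cm / 60 = 0.1833, 0.15 rad / 6.2832 = 0.0239.

Call:
{"op": "carry_out", "data": {"plan": [[1,0.03,0.04,0,0,0,0.0048],[1,0.0633,0.0817,0,0,0,0.0095],[1,0.0967,0.12,0,0,0,0.0143],[1,0.13,0.1567,0,0,0,0.0191],[1,0.16,0.1833,0,0,0,0.0239],[1,0.175,0.1967,0,0,0,0.0239],[1,0.175,0.1967,0,0,0,0.0239],[1,0.175,0.1967,0,0,0,0.0239],[1,0.175,0.1967,0,0,0,0.0239]]}}

```text
time_s: 35.28
position: [0.6739, -0.0474, 0.114]
tool_rot: [0.996, -0.086, 0.0, -0.0]
ft_force: [0.3, 0.8, -0.7]
grip_width: 0.592
grasp_force: 63.0
```

```bash
python3 go.py h .146 -.002 .038
python3 - <<'E'
from h import *
J=snapshot("side");I=snapshot("top")
cv2.imwrite("pics/c7.png",np.hstack([cv2.resize(I[100:240,260:400],(400,400)),cv2.resize(J[80:240,180:340],(400,400))]))
E
```

```text
shift cm [ 0.59  0.81 10.1 ] turn [-0.    -0.001  0.004] | pos [ 0.6739 -0.0474  0.139 ] F [ 0.3  0.8 -0.7] w 0.592 gf 63.0 q [ 0.13  0.6  -0.16  1.55  0.11  1.   -1.8 ] t 35.3
```

View pics/c7.png

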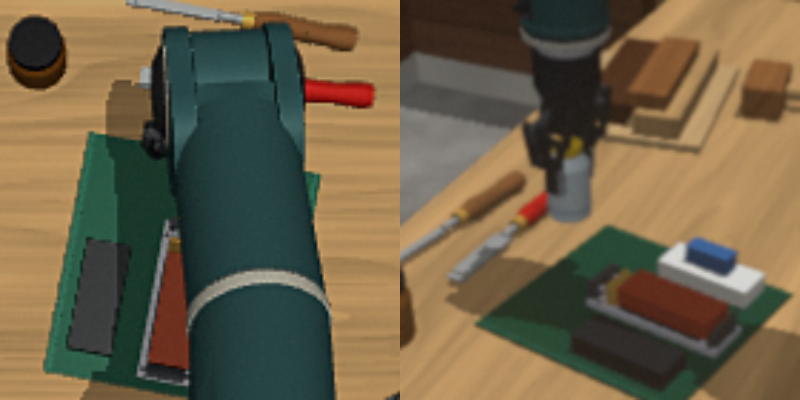

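The side view shows the bottle held upright above the rear of the mat and the dresser lying on the white stone. I lower the bottle.

Converted, 9.7 cm / 60 = 0.1617, 9.2 cm / 60 = 0.1533.

Call:
{"op": "carry_out", "data": {"plan": [[1,0.005,0.0067,0.0083,0,0,0],[1,0.01,0.0133,0.0333,0,0,0],[1,0.01,0.0133,0.0667,0,0,0],[1,0.01,0.0133,0.1,0,0,0],[1,0.01,0.0133,0.1333,0,0,0],[1,0.01,0.0133,0.1533,0,0,0],[1,0.01,0.0133,0.1617,0,0,0],[1,0.01,0.0133,0.1617,0,0,0],[1,0.01,0.0133,0.1617,0,0,0]]}}

```text
time_s: 36.13
position: [0.6794, -0.0573, 0.0173]
tool_rot: [0.996, -0.086, 0.001, 0.0]
ft_force: [-0.8, -0.9, -0.7]
grip_width: 0.588
grasp_force: 63.0
```

Converted, 0.4 cm / 60 = 0.0067, 0.2 cm / 60 = 0.0033.

Call:
{"op": "carry_out", "data": {"plan": [[1,0,0,0.0033,0,0,0],[1,0,0,0.0067,0,0,0],[1,0,0,0.0067,0,0,0]]}}

```text
time_s: 36.38
position: [0.6793, -0.0572, 0.0132]
tool_rot: [0.996, -0.086, 0.001, 0.0]
ft_force: [-1.0, -0.1, -0.9]
grip_width: 0.589
grasp_force: 63.0
```

```bash
python3 go.py h .146 -.002 .0377
```

```text
shift cm [-0.1  -0.07  0.05] turn [ 0.    -0.002  0.003] | pos [ 0.6793 -0.0572  0.0382] F [-1.  -0.1 -0.9] w 0.589 gf 63.0 q [ 0.14  0.73 -0.14  1.58  0.13  0.84 -1.8 ] t 36.4
```

Converted, 0.15 cm / 60 = 0.0025, 0.1 cm / 60 = 0.0017.

Call:
{"op": "carry_out", "data": {"plan": [[1,0,0,0.0017,0,0,0],[1,0,0,0.0025,0,0,0],[1,0,0,0.0025,0,0,0]]}}

```text
time_s: 36.63
position: [0.6795, -0.0573, 0.0128]
tool_rot: [0.996, -0.086, 0.001, 0.0]
ft_force: [-5.7, -0.5, 14.7]
grip_width: 0.59
grasp_force: 64.6
```

Converted, -11 cm / 60 = -0.1833, -8 cm / 60 = -0.1333.

Call:
{"op": "carry_out", "data": {"plan": [[0.2,0,0,0,0,0,0],[-0.2,0,0,0,0,0,0],[-0.6,0,0,0,0,0,0],[-1,0,0,0,0,0,0],[-1,0,0,0,0,0,0],[-1,0,0,0,0,0,0],[-1,0,0,0,0,0,0],[-1,0,0,0,0,0,0],[-1,0,0,-0.0333,0,0,0],[-1,0,0,-0.0833,0,0,0],[-1,0,0,-0.1333,0,0,0],[-1,0,0,-0.1833,0,0,0]]}}

```text
time_s: 37.63
position: [0.6787, -0.0571, 0.1226]
tool_rot: [0.996, -0.086, 0.0, 0.0]
ft_force: [-0.2, -1.0, 0.0]
grip_width: 1.0
grasp_force: 0.0
```

```bash
python3 go.py h .146 -.3 .2
```

```text
shift cm [-0.13 29.73 -5.24] turn [ 0.    -0.     0.003] | pos [ 0.6787 -0.0571  0.1476] F [-0.2 -1.   0. ] w 1.0 gf 0.0 q [ 0.15  0.6  -0.16  1.53  0.1   1.02 -1.78] t 37.6
```

Converted, 32 cm / 60 = 0.5333, 29 cm / 60 = 0.4833.

Call:
{"op": "carry_out", "data": {"plan": [[-1,0,0,-0.0333,0,0,0],[-1,0,0.0333,-0.0667,0,0,0],[-1,0,0.0833,-0.0833,0,0,0],[-1,0,0.15,-0.0833,0,0,0],[-1,0,0.2167,-0.0833,0,0,0],[-1,0,0.2833,-0.0833,0,0,0],[-1,0,0.35,-0.0833,0,0,0],[-1,0,0.4167,-0.0833,0,0,0],[-1,0,0.4833,-0.0833,0,0,0],[-1,0,0.5333,-0.0833,0,0,0],[-1,0,0.5333,-0.0833,0,0,0],[-1,0,0.5333,-0.0833,0,0,0]]}}

```text
time_s: 38.63
position: [0.623, -0.3747, 0.171]
tool_rot: [0.996, -0.088, 0.0, 0.0]
ft_force: [1.4, 0.4, -0.5]
grip_width: 0.998
grasp_force: 0.0
```

Run:
```python
from h import *
from go import H,toW
I=snapshot("top");J=snapshot("side");c,s=np.cos(H[2]),np.sin(H[2])
hsv=cv2.cvtColor(I,cv2.COLOR_BGR2HSV)
def rel(w): d=np.array(w[:2])-H[:2];return round(c*d[0]+s*d[1],4),round(-s*d[0]+c*d[1],4)
for k,(hx,hy),z,col,L,W in(("medium",(-.003,0),.014,((0,110,25),(12,255,255)),.125,.05),("coarse",(0,.091),.003,((0,0,0),(180,110,60)),.125,.05),("fine",(0,-.094),.003,((0,0,105),(180,40,255)),.125,.05),("dresser",(0,-.094),.028,((100,110,40),(125,255,255)),.06,.026)):
    x,y=toW(hx,hy);md=lambda q:box(q,L,W,.025,z)
    roi=cv2.dilate(cv2.fillConvexPoly(np.zeros((420,560),np.uint8),np.int32(hull("top",md([x,y,H[2]]))),1),np.ones((7,7)))
    pts=cv2.findNonZero(cv2.morphologyEx(cv2.inRange(hsv,np.array(col[0]),np.array(col[1]))*roi,cv2.MORPH_OPEN,np.ones((2,2))))
    if pts is None: print(k,"none");continue
    r=fit({"top":cv2.fillConvexPoly(0*roi,cv2.convexHull(pts),1)},md,[x,y,H[2]]);print(k,rel(r[0]),"dyaw",round(r[0][2]-H[2],3),round(r[1],3))
m,ce,a=mask(I,proj("top",[[*toW(.146,-.002),.099]])[0],(22,150,80),(35,255,255));print("cap",ce,a,rel(ground("top",ce,.097)))
cv2.imwrite("pics/c8.png",np.hstack([cv2.resize(I[100:250,260:410],(400,400)),cv2.resize(J[110:250,200:340],(400,400))]))
```

```text
medium (np.float64(-0.0023), np.float64(-0.0035)) dyaw -0.0 0.951
coarse (np.float64(0.0001), np.float64(0.0906)) dyaw 0.095 0.166
fine (np.float64(0.0007), np.float64(-0.0964)) dyaw 0.008 0.953
dresser (np.float64(0.0032), np.float64(-0.099)) dyaw -0.01 0.884
cap [333.02298851 158.6091954 ] 87 (np.float64(0.1487), np.float64(-0.0034))
```

View pics/c8.png

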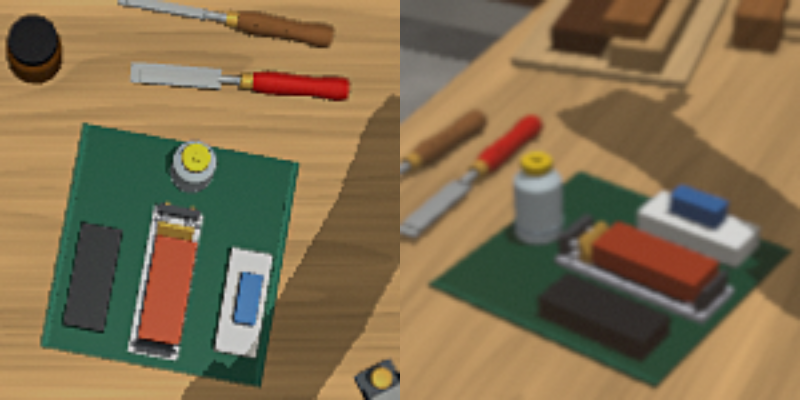

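All the pieces are in place: bottle at hx 149 / hy -3 mm, dresser within 3 mm of the middle of the white stone. I settle the arm and hand in.

Call:
{"op": "carry_out", "data": {"plan": [[-1,0,0,0,0,0,0],[-1,0,0,0,0,0,0],[-1,0,0,0,0,0,0],[-1,0,0,0,0,0,0]]}}

```text
time_s: 39.07
position: [0.6244, -0.3718, 0.1716]
tool_rot: [0.996, -0.086, 0.001, 0.0]
ft_force: [0.4, 0.3, 0.4]
grip_width: 0.999
grasp_force: 0.0
```

```bash
python3 -c "from bench import *; print(hand_in())"
```

```text
the job is handed in; nothing more can be done
None
```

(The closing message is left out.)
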